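# Stack up a desktop charger for its seam to set

### The job

Put the desktop charger together in the gluing cradle: first seat the open white bottom shell flat between the cradle's stops, then stand the aluminium power module in the middle of the shell, then close it with the white vented cover so that the cover sits level and square on the shell's rim, and last stand the round steel weight upright on the middle of the cover. Set each part down and let go of it before fetching the next, do not drop any of them, and leave the screw dish, the screwdriver and the jar where they are.

Things in the scene. Friction and masses are not known exactly. Their poses are not given: they have to be found in the camera images.
- cradle: Gluing cradle, fixed: grey plate 142 x 92 x 8 mm (x, y, z) with six black stops 6 mm high on it (top at 14 mm) round a pocket 126 (x) x 76 mm (y): one 40 mm wide at the middle of each x end, four at the long sides at |x| 40 to 60 mm; the middle of the long sides is open for fingers. Origin: centre of the underside, on the bench; x along the long side, z up.
- shell: Bottom shell, loose, white plastic: open tray 112 x 62 mm, 18 mm high, walls and floor 5 mm thick (inside 102 x 52 mm), 0.09 kg. Origin: centre of the underside; x along the long side, z up. Gripped across the 62 mm. Seated, it lies on the cradle's plate (underside 8 mm above the bench), long side along the cradle's, either way round.
- module: Power module, loose: aluminium block 84 x 36 mm, 32 mm high, dark grooves and a black strip on top, 0.2 kg. Origin: centre of the underside; x along the long side, z up. Gripped across the 36 mm by its upper part: standing on the shell's floor, its top 19 mm are above the shell's rim. Long side along the shell's, either way round.
- cover: Cover, loose, white plastic, black vent slots on top: upside-down box 116 x 64 mm, 24 mm high; hollow below 100 x 50 mm, 20 mm deep; 0.1 kg; lies hollow side down. Origin: centre of the lower rim's plane; x along the long side, z up. Gripped across the 64 mm. Closed, it rests on the shell's rim (18 mm over the shell's underside), either way round; more than 6 mm off-centre it slips off the rim.
- weight: Pressing weight, loose: a steel disc 56 mm in diameter and 16 mm high with an upright dark round knob, 22 mm in diameter and 30 mm high, on its middle (46 mm high in all). About 0.4 kg. Origin: centre of the underside; z up. Gripped by the knob.
- dish: Bystander: small open steel screw dish, 56 mm in diameter, 18 mm high, loose. Origin: centre of the underside. Leave it alone.
- screwdriver: Bystander: screwdriver 160 mm long lying on the bench, loose. Leave it alone.
- jar: Bystander: small capped jar, 44 mm in diameter, 50 mm high, loose. Origin: centre of the underside. Leave it alone.
Not all that is in view belongs to the job. Several things look just like the module: the one meant starts farthest to the robot's left. What is shaped like the weight but green is not meant.

How it is judged:
By the outcome, as a careful person would: the job done as asked, in the order asked, and still so for the second after the job is handed in, with the robot touching nothing.
It also fails if it takes over 128 s, if anything falls off the work surface, if the arm or the gripper's body presses on something with over 40 N, if the wrist force passes 120 N, or if a joint passes its speed limit or range.

### The arm

A 7-joint arm with a two-finger parallel gripper is mounted at the origin on the work surface. World frame = base frame: x ahead of the robot, y to its left, z up, the work surface at z = 0. Lengths are in m, angles in rad, forces in N, time in s.
With the tool pointing down it reaches from about 0.425 to 0.95 m from the base axis. Payload 4.7 kg.
Tool frame: the origin (TCP) lies midway between the tips of the shut fingers; the grasp point (between the pads) lies 19 mm behind it; y points along the fingers, x is the direction in which the jaws open and shut, and the axes are right-handed (so a half turn about y gives the same grasp; the last joint's range is limited). The gripper opens to 85 mm and grips with 20 to 120 N. Pads are 22 mm wide; open, the fingers measure 114 mm over their backs; the gripper's body (76 mm by 85 mm) begins 54 mm behind the grasp point. The pads swing forward as they close: fully open they stand 13 mm farther back than shut.
Start: joints at [1.074, 0.469, -0.049, 1.532, 0.024, 1.141, -0.082], TCP at [0.304, -0.602, 0.231] pointing down, gripper open.
Joint ranges: [-2.59, 2.59], [-0.33, 1.99], [-1.39, 1.29], [0.1, 2.45], [-1.04, 4.18], [0.21, 1.99], [-2.66, 2.66]. Speed limits (rad/s): [2.57, 2.57, 3.14, 3.14, 3.14, 3.14, 3.14].

### API

Orientations are given as [roll, pitch, yaw] about the fixed x, y, z axes, in that order (R = Rz(yaw) Ry(pitch) Rx(roll)).
In Python, from workcell import env gives the robot as it stands.
- The arm moves only by the tool jog_arm, never from a script. Its argument "moves" is one flat list of numbers, 7 for each row, row after row: the turn, a rotation vector about the tool's x, y, z in rad, then the shift along the tool's x, y, z in cm, then the opening in per cent of the stroke, from 0 (shut) to 100 (fully open). A call has 1 to 8 rows; each row shifts and turns the commanded pose from where the row before left it, along the tool's axes as they then stand; what a row does not reach is not made up. A row lasts 1/12 s, in which the tool goes at most 41.7 mm and 7.16 degrees, less where a joint would pass 70% of its speed; a pose out of reach is approached as far as the arm can. A call is refused whole if a number of a shift passes 4.17 or a number of a turn 0.125, either way. A call with a gripper value outside its range is refused whole. The fingers move at their own pace and stop on an object; "grip_force" is the grip in N (left out, the last holds). Time passes only in rows, so rows that do not move let the fingers close. It gives the time, the measured TCP pose, the force and the opening at its end, in the units of the state.
- env.state(): the state, without advancing time (a new reading comes with each control period).
- env.read_camera(name): name is "scene" or "top"; returns a dict with "color" (420x560x3 uint8, red, green, blue), "camera_matrix" (3x3 intrinsics, pixels), "k1" (the pictures are not rectified: a ray, as slopes to the right and down, at radius r is drawn at 1 + k1 r^2 times it, then the intrinsics apply), "pose" (4x4, takes a point from camera to world coordinates). Camera axes: x right, y up, looking along -z (the intrinsics and any distortion apply to the point x, -y, -z); pixel columns grow to the right and rows downward; lengths in m; the calibration is good to about 2 mm. A picture is of the moment at which its call begins. There is no depth.
- env.close_job(): hands the job in, once; it reports no verdict.
The state is a dict: "time": time; "joint_pos": joint angles; "qd": joint speeds; "joint_torque": joint torques, N m; "position": TCP position; "tcp_rot": TCP orientation; "force": force on the tool from outside, world axes, zero at the start; "wrist_torque": the same for the moment, N m; "gripper_width": finger opening in m.
Only numpy, scipy, OpenCV 4.12 (cv2) and the standard library are available. Lean on these libraries where they do the work, as an engineer would, in place of code of your own. Each camera call takes 0.05 s, during which the arm holds its last target.

## Working session

There is one attempt and no reset: what is moved stays moved. The work goes in short steps, Python scripts to look and compute and a tool call to move; the robot and the scene stay as the last step left them, time stands still between calls to the robot, and variables do not carry over. Pictures are saved under pics/ and viewed, and the job is handed in when it is done.

Besides the shell and the picture viewer there is one more tool, called as a command line: name --argument value ..., lists and objects as JSON in quotes. jog_arm: Moves the arm, as the interface text tells. Its arguments: {"type":"object","properties":{"moves":{"type":"array","items":{"type":"number"}},"grip_force":{"type":"number"}},"required":["moves"]}

```bash
ls; mkdir -p pics; python3 - <<'E'
from workcell import env
import cv2
print(env.state())
for n in("scene","top"):
    r=env.read_camera(n); cv2.imwrite(f"pics/{n}0.png",r["color"][:,:,::-1]); print(n,r["camera_matrix"],r["k1"],r["pose"])
E
```

```text
pics
{'time': 0.0, 'joint_pos': array([ 1.07408208,  0.46944633, -0.04859212,  1.53370721,  0.02411541,
        1.14099544, -0.08229406]), 'qd': array([ 1.54038838e-03, -5.49689685e-04, -1.79179846e-03,  2.76067047e-04,
       -1.31241916e-03,  4.84353982e-05, -6.56089939e-04]), 'joint_torque': array([-8.24418021e-04, -5.10311151e+01, -4.64963308e-02, -2.37715977e+01,
        1.07965679e-02,  7.42055039e-03, -1.81420813e-05]), 'position': array([ 0.30411972, -0.60194635,  0.2302525 ]), 'tcp_rot': array([-1.57088445,  0.00196812, -1.10294038]), 'force': array([-0.29605876,  0.46999861, -0.20483492]), 'wrist_torque': array([-0.02166384, -0.00460613, -0.07093441]), 'gripper_width': 0.08528992159194107}
scene [[387.06887016   0.         284.44470068]
 [  0.         387.06887016 211.7804008 ]
 [  0.           0.           1.        ]] -0.07536100088240319 [[-0.12453486 -0.71922201  0.68352817  1.2525094 ]
 [ 0.992081   -0.10159008  0.07385628  0.08545179]
 [ 0.01632062  0.687313    0.726178    0.79392599]
 [ 0.          0.          0.          1.        ]]
top [[514.86839931   0.         283.64800254]
 [  0.         514.86839931 210.23981757]
 [  0.           0.           1.        ]] -0.1297516586438669 [[-0.01403857  0.99645314 -0.08297017  0.4176454 ]
 [-0.99983705 -0.01493104 -0.01014578  0.01273636]
 [-0.01134863  0.08281422  0.99650038  1.36163184]
 [ 0.          0.          0.          1.        ]]
```

View pics/scene0.png

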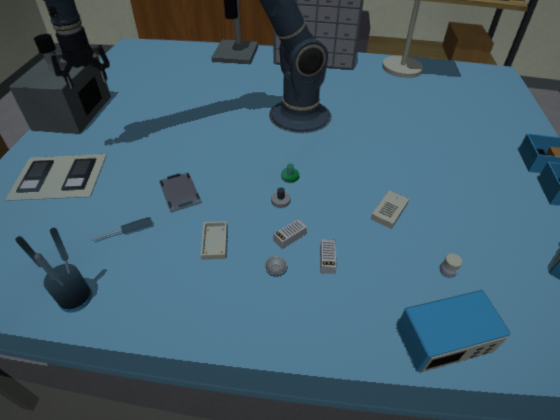

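View pics/top0.png

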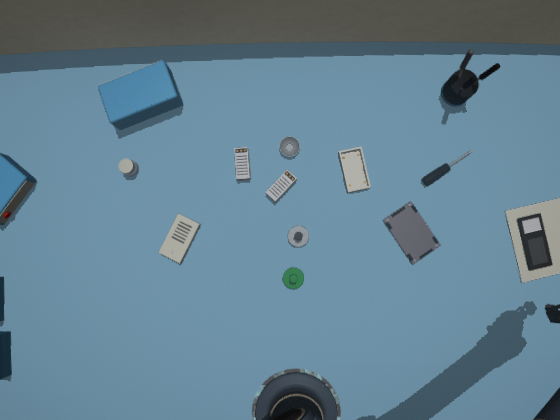

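```bash
cat > h.py <<'E'
import numpy as np, cv2
from scipy.optimize import least_squares
from workcell import env
def cam(n):
    return env.read_camera(n)
def proj(c,P):
    P=np.atleast_2d(P); T=np.linalg.inv(c["pose"]); q=P@T[:3,:3].T+T[:3,3]
    u=q[:,0]/-q[:,2]; v=-q[:,1]/-q[:,2]; r2=u*u+v*v; f=1+c["k1"]*r2
    K=c["camera_matrix"]; return np.c_[K[0,0]*u*f+K[0,2],K[1,1]*v*f+K[1,2]]
def back(c,uv,z):
    K=c["camera_matrix"]; uv=np.atleast_2d(np.array(uv,float))
    p=cv2.undistortPoints(uv.reshape(-1,1,2),K,np.array([c["k1"],0,0,0.])).reshape(-1,2)
    d=np.c_[p[:,0],-p[:,1],-np.ones(len(p))]@c["pose"][:3,:3].T; o=c["pose"][:3,3]
    z=np.broadcast_to(z,(len(p),)); return o+d*((z-o[2])/d[:,2])[:,None]
def crop(c,name,x0,y0,x1,y1,s):
    im=c["color"][y0:y1,x0:x1,::-1]; im=cv2.resize(im,None,fx=s,fy=s,interpolation=cv2.INTER_CUBIC); cv2.imwrite(f"pics/{name}.png",im)
E
python3 - <<'E'
from h import *
import pickle
c=cam("top"); s=cam("scene"); pickle.dump((c,s),open("c0.pkl","wb"))
crop(c,"t_a",225,125,325,200,8); crop(c,"t_b",325,135,445,270,4.4); crop(c,"t_c",150,200,320,300,4.7)
E
```

```text
(no output)
```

View pics/t_a.png

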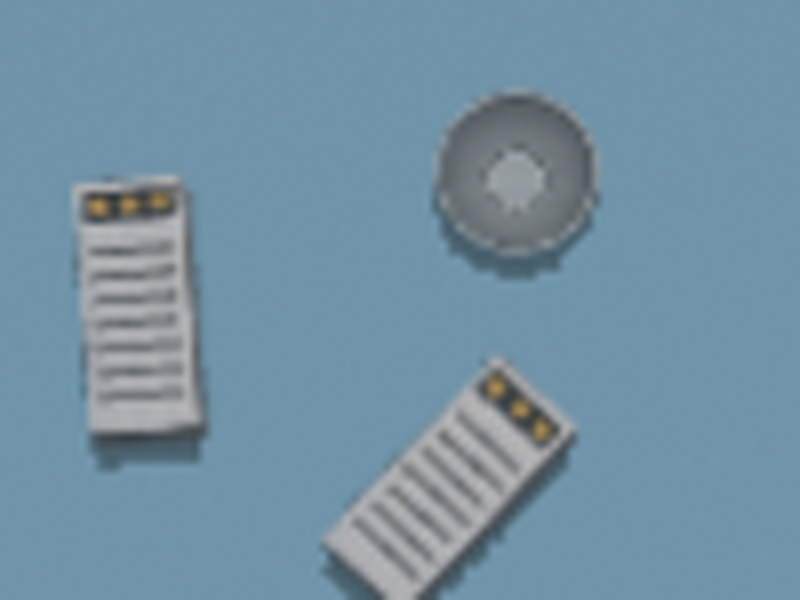

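View pics/t_b.png

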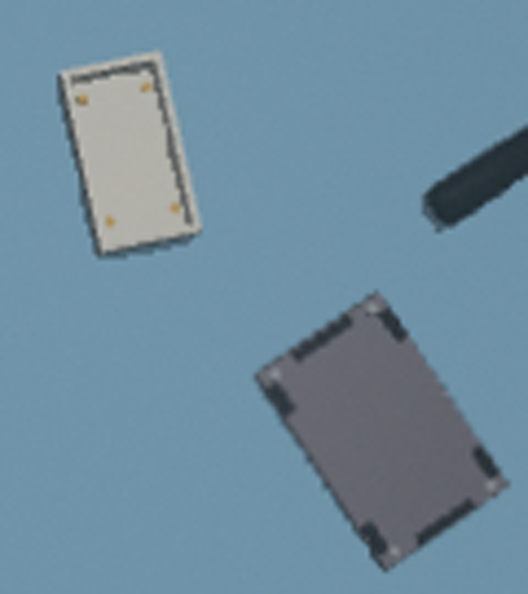

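View pics/t_c.png

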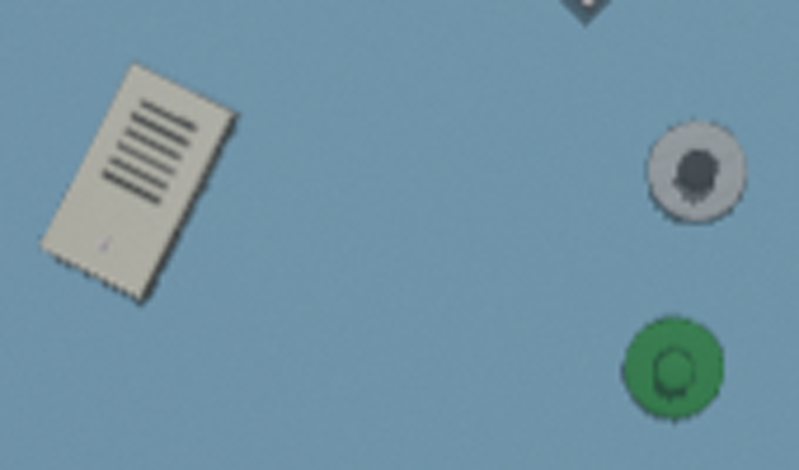

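```bash
python3 - <<'E'
from h import *
import pickle
c,s=pickle.load(open("c0.pkl","rb"))
crop(s,"s_a",265,180,365,285,5.7); crop(s,"s_b",145,165,245,265,5.9); crop(s,"s_c",360,180,420,235,10)
E
```

```text
(no output)
```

View pics/s_a.png

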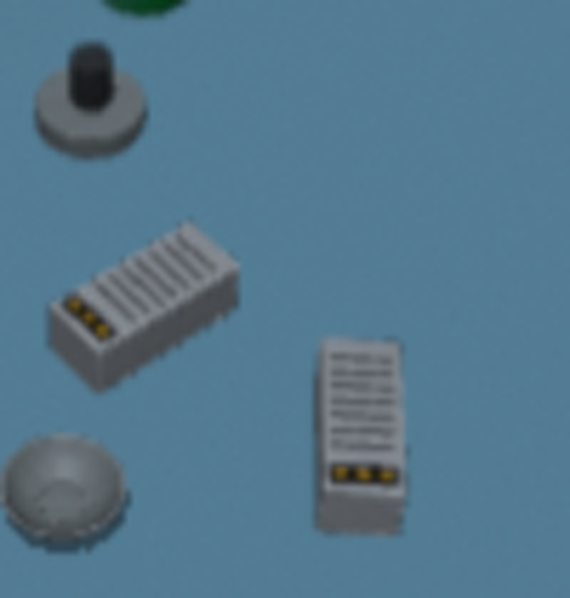

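View pics/s_b.png

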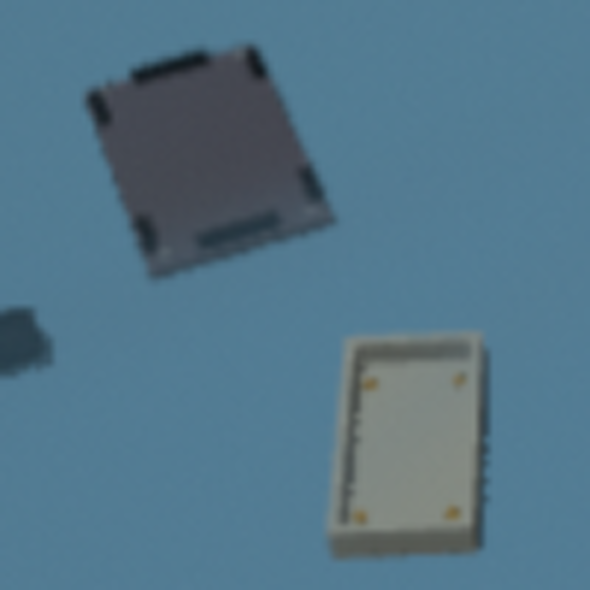

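View pics/s_c.png

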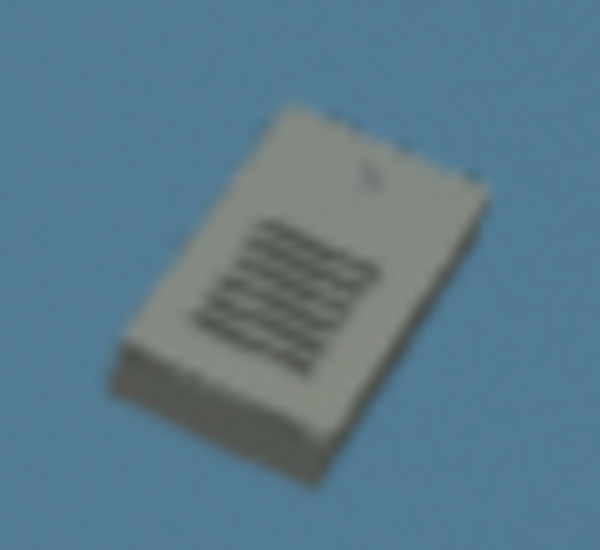

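```bash
cat >> h.py <<'E'
def un(p,x0,y0,s): return (np.array(p,float)+.5)/s-.5+[x0,y0]
def fitrect(obs,L,W,z):
    # obs: list of (cam, 4x2 px in cyclic order any start); z top height
    def corners(q):
        a=q[2]; R=np.array([[np.cos(a),-np.sin(a)],[np.sin(a),np.cos(a)]])
        xy=np.array([[1,1],[-1,1],[-1,-1],[1,-1]])*[L/2,W/2]@R.T+q[:2]
        return np.c_[xy,np.full(4,z)]
    c,p=obs[0]; b=back(c,p,z)[:,:2]; m=b.mean(0)
    e=[b[1]-b[0],b[2]-b[1]]; k=int(np.linalg.norm(e[1])>np.linalg.norm(e[0])); 
    sd=[np.linalg.norm(b[(i+1)%4]-b[i]).round(4) for i in range(4)]
    a0=np.arctan2(e[k][1],e[k][0])
    def res(q):
        o=[]
        for c,p in obs:
            pr=proj(c,corners(q))
            for x in p: 
                d=pr-x; o+=list(d[np.argmin((d**2).sum(1))])
        return o
    r=least_squares(res,[*m,a0]); 
    q=r.x.copy(); q[2]=(q[2]+np.pi/2)%np.pi-np.pi/2
    return q.round(4),np.round(np.degrees(q[2]),1),sd,np.abs(r.fun).max().round(2)
E
python3 - <<'E'
from h import *
import pickle
c,s=pickle.load(open("c0.pkl","rb"))
A=lambda p:un(p,225,125,8); B=lambda p:un(p,325,135,4.4); C=lambda p:un(p,150,200,4.7)
SA=lambda p:un(p,265,180,5.7); SB=lambda p:un(p,145,165,5.9); SC=lambda p:un(p,360,180,10)
O={"module":([(c,A([(73,184),(180,177),(202,430),(92,434)])),(s,SA([(322,340),(401,341),(406,494),(320,490)]))],.084,.036,.032),
"shell":([(c,B([(60,74),(160,52),(201,230),(100,253)])),(s,SB([(345,337),(483,334),(480,530),(331,532)]))],.112,.062,.018),
"cradle":([(c,B([(376,292),(508,485),(387,571),(254,376)])),(s,SB([(87,92),(252,45),(335,222),(153,275)]))],.142,.092,.008),
"cover":([(c,C([(134,62),(236,113),(141,298),(42,245)])),(s,SC([(285,103),(490,186),(325,437),(122,345)]))],.116,.064,.024)}
for k,(o,L,W,z) in O.items():
    print(k,"both",*fitrect(o,L,W,z))
    for x in o: print("   ",*fitrect([x],L,W,z))
print("weight top", back(c,C([(697,168)]),.046),back(c,C([(697,169)]),.016), back(s,SA([(91,52)]),.046),back(s,SA([(91,108)]),.016))
E
```

```text
module both [0.6556 0.1334 0.0635] 3.6 [np.float64(0.0353), np.float64(0.0843), np.float64(0.036), np.float64(0.0833)] 0.88
    [0.6547 0.1345 0.0687] 3.9 [np.float64(0.0353), np.float64(0.0843), np.float64(0.036), np.float64(0.0833)] 0.38
    [0.657  0.1323 0.0599] 3.4 [np.float64(0.0354), np.float64(0.0836), np.float64(0.0363), np.float64(0.082)] 0.54
shell both [ 0.6369 -0.1623  0.2014] 11.5 [np.float64(0.0622), np.float64(0.1107), np.float64(0.0624), np.float64(0.1109)] 0.85
    [ 0.6357 -0.1615  0.197 ] 11.3 [np.float64(0.0622), np.float64(0.1107), np.float64(0.0624), np.float64(0.1109)] 0.37
    [ 0.6385 -0.1629  0.207 ] 11.9 [np.float64(0.0629), np.float64(0.112), np.float64(0.063), np.float64(0.1113)] 0.54
cradle both [ 0.4679 -0.3111  0.5752] 33.0 [np.float64(0.1407), np.float64(0.0905), np.float64(0.1412), np.float64(0.0906)] 1.49
    [ 0.4662 -0.3102  0.5795] 33.2 [np.float64(0.1407), np.float64(0.0905), np.float64(0.1412), np.float64(0.0906)] 0.42
    [ 0.4715 -0.3113  0.5705] 32.7 [np.float64(0.0875), np.float64(0.1445), np.float64(0.0893), np.float64(0.1424)] 0.81
cover both [ 0.4616  0.3004 -0.473 ] -27.1 [np.float64(0.0646), np.float64(0.1153), np.float64(0.0634), np.float64(0.1141)] 1.1
    [ 0.4608  0.3013 -0.4788] -27.4 [np.float64(0.0646), np.float64(0.1153), np.float64(0.0634), np.float64(0.1141)] 0.3
    [ 0.4635  0.2991 -0.4654] -26.7 [np.float64(0.0633), np.float64(0.1185), np.float64(0.0602), np.float64(0.1169)] 0.7
weight top [[ 0.46228904 -0.00937578  0.046     ]] [[ 0.46275129 -0.00987111  0.016     ]] [[ 0.46116345 -0.01264468  0.046     ]] [[ 0.47007926 -0.01118794  0.016     ]]
```

```bash
cat > d.py <<'E'
import sys; from h import *
from scipy.spatial.transform import Rotation as Ro
st=env.state(); p=st["position"]; R=Ro.from_euler("xyz",st["tcp_rot"])
x,y,z,yaw=map(float,sys.argv[1:5])
Rt=Ro.from_euler("xyz",[-np.pi/2,0,yaw])
print("t",round(st["time"],2),"pos",p.round(4),"rot",st["tcp_rot"].round(4),"w",round(st["gripper_width"],4),"F",st["force"].round(2),"q7",st["joint_pos"][6].round(2))
print("turn tool",(R.inv()*Rt).as_rotvec().round(3),"shift cm at current",(R.inv().apply(np.array([x,y,z])-p)*100).round(2),"after turn",(Rt.inv().apply(np.array([x,y,z])-p)*100).round(2))
E
python3 d.py .637 -.1625 .10 -1.372
```

```text
t 0.2 pos [ 0.3042 -0.6021  0.2306] rot [-1.5708e+00  1.3000e-03 -1.1030e+00] w 0.0858 F [ 0.28 -0.51 -0.24] q7 -0.08
turn tool [ 0.     0.269 -0.001] shift cm at current [-24.22  13.09  49.53] after turn [-36.53  13.06  41.3 ]
```

jog_arm --moves '[0,0.09,0,0,0,0,100,0,0.09,0,0,0,0,100,0,0.089,0,0,0,0,100,0,0,0,-2.6,0.5,2.95,100,0,0,0,-2.6,0.5,2.95,100,0,0,0,-2.6,0.5,2.95,100,0,0,0,-2.6,0.5,2.95,100,0,0,0,-2.6,0.5,2.95,100]' --grip_force 60

```text
time: 0.87
position: [0.4241, -0.4442, 0.206]
tcp_rot: [-1.571, 0.0, -1.372]
force: [0.4, -0.1, -0.9]
gripper_width: 0.0857
```

jog_arm --moves '[0,0,0,-2.6,0.5,2.95,100,0,0,0,-2.6,0.5,2.95,100,0,0,0,-2.6,0.5,2.95,100,0,0,0,-2.6,0.5,2.95,100,0,0,0,-2.6,0.5,2.95,100,0,0,0,-2.6,0.5,2.95,100,0,0,0,-2.6,0.5,2.95,100,0,0,0,-2.6,0.5,2.95,100]'

```text
time: 1.53
position: [0.6144, -0.1937, 0.166]
tcp_rot: [-1.571, -0.0, -1.372]
force: [0.7, 0.3, 0.7]
gripper_width: 0.0852
```

```bash
python3 d.py .637 -.1625 .10 -1.372
```

```text
t 1.53 pos [ 0.6144 -0.1937  0.166 ] rot [-1.571 -0.    -1.372] w 0.0852 F [0.7  0.28 0.66] q7 -1.19
turn tool [ 0. -0.  0.] shift cm at current [-2.61  6.6   2.83] after turn [-2.61  6.6   2.83]
```

jog_arm --moves '[0,0,0,-1.31,1,1.42,100,0,0,0,-1.3,1,1.41,100,0,0,0,0,3,0,100,0,0,0,0,3,0,100,0,0,0,0,2.6,0,100,0,0,0,0,0,0,100]'

```text
time: 2.03
position: [0.6319, -0.1632, 0.0544]
tcp_rot: [-1.581, 0.004, -1.371]
force: [-1.9, -0.2, -1.3]
gripper_width: 0.0856
```

```bash
python3 d.py .637 -.1625 -.003 -1.372; python3 - <<'E'
from h import *
s=cam("scene");c=cam("top")
crop(s,"s1",160,170,290,280,6); crop(c,"t1",310,110,410,210,6)
E
```

```text
t 2.03 pos [ 0.6319 -0.1632  0.0544] rot [-1.5812  0.0043 -1.3715] w 0.0856 F [-1.9  -0.16 -1.27] q7 -1.26
turn tool [ 0.01   0.001 -0.004] shift cm at current [0.05 5.74 0.57] after turn [0.03 5.74 0.51]
```

View pics/s1.png

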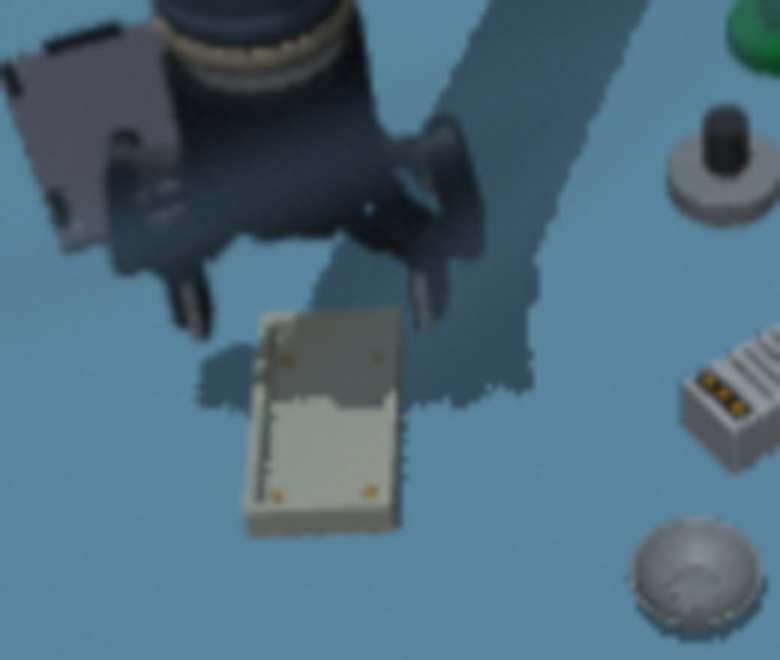

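View pics/t1.png

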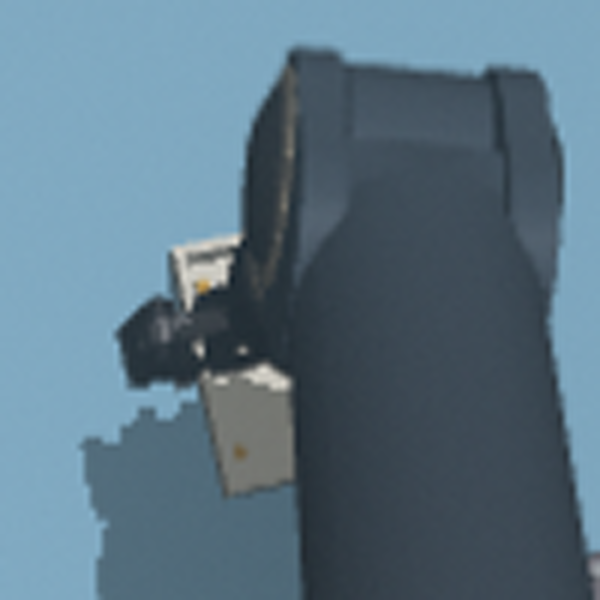

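```bash
python3 - <<'E'
from h import *
s=cam("scene");p=env.state()["position"];yaw=-1.372
j=np.array([np.cos(yaw),np.sin(yaw),0])
for a in(-.043,.043,-.057,.057):
    q=proj(s,p+j*a+[0,0,.013])[0]; print(a,((q-[160,170])*6).round(0))
E
python3 d.py .637 -.1625 -.003 -1.372
```

```text
-0.043 [410. 310.]
0.043 [202. 319.]
-0.057 [443. 308.]
0.057 [168. 320.]
t 2.18 pos [ 0.637  -0.1645  0.0614] rot [-1.5693e+00 -6.0000e-04 -1.3722e+00] w 0.0853 F [0.16 0.73 0.89] q7 -1.26
turn tool [-0.001 -0.     0.001] shift cm at current [-0.2   6.44  0.03] after turn [-0.2   6.44  0.04]
```

jog_arm --moves '[0,0,0,-0.2,1.5,0,100,0,0,0,0,1.5,0,100,0,0,0,0,1.5,0,100,0,0,0,0,1.2,0,100,0,0,0,0,0.7,0,100,0,0,0,0,0,0,100,0,0,0,0,0,0,100]'

```text
time: 2.77
position: [0.6364, -0.1625, -0.0029]
tcp_rot: [-1.57, -0.0, -1.372]
force: [0.4, 0.1, -1.2]
gripper_width: 0.0855
```

jog_arm --moves '[0,0,0,0,0,0,50,0,0,0,0,0,0,50,0,0,0,0,0,0,50,0,0,0,0,0,0,50,0,0,0,0,0,0,50,0,0,0,0,0,0,50]'

```text
time: 3.27
position: [0.637, -0.1625, -0.0022]
tcp_rot: [-1.568, -0.001, -1.372]
force: [-0.8, -0.2, 5.8]
gripper_width: 0.0604
```

```bash
python3 d.py .637 -.1625 -.003 -1.372
```

```text
t 3.27 pos [ 0.637  -0.1625 -0.0022] rot [-1.5683e+00 -1.1000e-03 -1.3721e+00] w 0.0604 F [-0.82 -0.19  5.83] q7 -1.28
turn tool [-0.002 -0.     0.001] shift cm at current [-0.    0.08  0.  ] after turn [-0.    0.08  0.  ]
```

jog_arm --moves '[0,0,0,0,0,0,0,0,0,0,0,0,0,0,0,0,0,0,-0.7,0,0,0,0,0,0,-1.5,0,0,0,0,0,0,-2,0,0,0,0,0,0,-2,0,0,0,0,0,0,-1,0,0,0,0,0,0,0,0,0]'

```text
time: 3.93
position: [0.6375, -0.1626, 0.0711]
tcp_rot: [-1.566, -0.002, -1.372]
force: [0.6, 0.1, -0.3]
gripper_width: 0.0606
```

```bash
python3 d.py .4675 -.311 .07 -.993; python3 - <<'E'
from h import *
s=cam("scene")
crop(s,"s2",160,170,290,280,6)
E
```

```text
t 3.93 pos [ 0.6375 -0.1626  0.0711] rot [-1.5662 -0.002  -1.3721] w 0.0606 F [ 0.6   0.1  -0.31] q7 -1.27
turn tool [-0.004 -0.379  0.003] shift cm at current [ 11.19   0.04 -19.59] after turn [  3.15   0.11 -22.34]
```

View pics/s2.png

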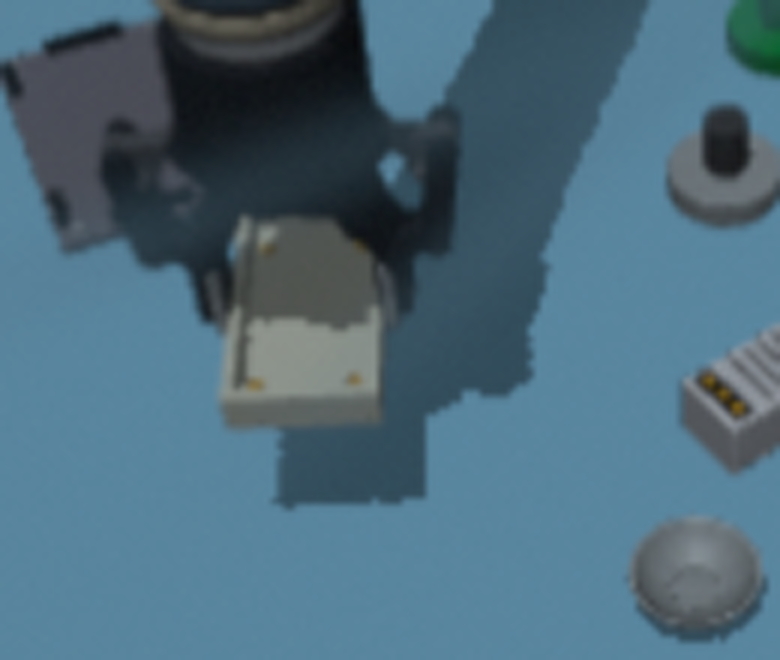

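jog_arm --moves '[0,-0.095,0,0,0,0,0,0,-0.095,0,0,0,0,0,0,-0.095,0,0,0,0,0,0,-0.094,0,0,0,0,0,0,0,0,0.3,0,-2,0,0,0,0,0.3,0,-2.5,0,0,0,0,0.4,0,-2.5,0,0,0,0,0.4,0,-2.5,0]'

```text
time: 4.65
position: [0.5618, -0.2259, 0.0665]
tcp_rot: [-1.573, 0.003, -0.992]
force: [-0.6, -0.8, -1.0]
gripper_width: 0.0607
```

jog_arm --moves '[0,0,0,0.3,0,-2.5,0,0,0,0,0.3,0,-2.5,0,0,0,0,0.4,0,-2.5,0,0,0,0,0.4,0,-2.5,0,0,0,0,0.35,0,-2,0,0,0,0,0,0,-0.84,0,0,0,0,0,0,0,0,0,0,0,0,0,0,0]'

```text
time: 5.32
position: [0.466, -0.3098, 0.0677]
tcp_rot: [-1.57, 0.001, -0.993]
force: [1.6, 0.1, -0.6]
gripper_width: 0.0607
```

```bash
python3 d.py .4675 -.311 .0065 -.993; python3 - <<'E'
from h import *
s=cam("scene")
crop(s,"s3",130,130,260,240,6)
c=cam("top")
crop(c,"t3",350,170,470,290,5)
E
```

```text
t 5.32 pos [ 0.466  -0.3098  0.0677] rot [-1.5704e+00  1.1000e-03 -9.9290e-01] w 0.0607 F [ 1.6   0.08 -0.62] q7 -0.62
turn tool [-0.     0.    -0.001] shift cm at current [0.19 6.12 0.06] after turn [0.18 6.12 0.06]
```

View pics/s3.png

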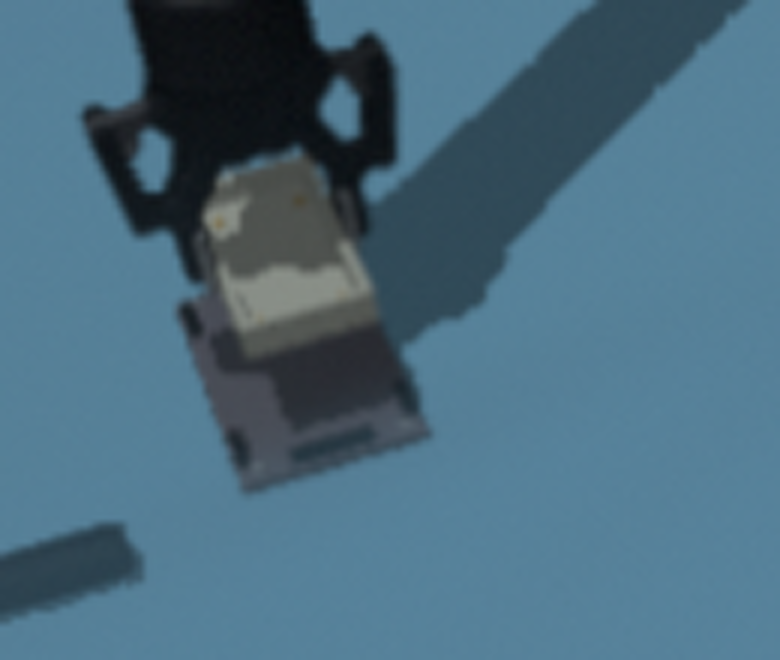

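View pics/t3.png

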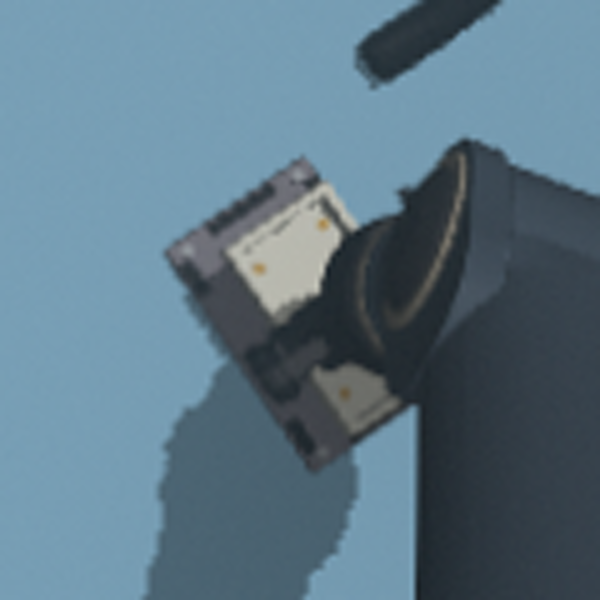

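```bash
python3 - <<'E'
from h import *
c=cam("top");p=env.state()["position"];a=.578
ux=np.array([np.cos(a),np.sin(a),0]);uy=np.array([-np.sin(a),np.cos(a),0])
for sx in(1,-1):
  for sy in(1,-1):
    P=np.r_[p[:2],.0885]+ux*sx*.056+uy*sy*.031
    print(sx,sy,((proj(c,P)[0]-[350,170]+.5)*5-.5).round(0))
E
```

```text
1 1 [230. 248.]
1 -1 [331. 178.]
-1 1 [357. 434.]
-1 -1 [458. 364.]
```

jog_arm --moves '[0,0,0,0.18,0.8,0.06,0,0,0,0,0,1.3,0,0,0,0,0,0,1.3,0,0,0,0,0,0,1.1,0,0,0,0,0,0,0.8,0,0,0,0,0,0,0.5,0,0,0,0,0,0,0.2,0,0,0,0,0,0,0,0,0]'

```text
time: 6.13
position: [0.4674, -0.3117, 0.0079]
tcp_rot: [-1.571, 0.001, -0.993]
force: [0.1, 0.1, -0.9]
gripper_width: 0.0606
```

jog_arm --moves '[0,0,0,0,0.1,0,0,0,0,0,0,0,0,0]'

```text
time: 6.3
position: [0.4678, -0.3121, 0.0078]
tcp_rot: [-1.57, -0.001, -0.993]
force: [-0.2, 0.4, -0.4]
gripper_width: 0.0606
```

```bash
python3 d.py .4675 -.311 .0058 -.993; python3 - <<'E'
from h import *
s=cam("scene")
crop(s,"s4",130,130,260,240,6)
E
```

```text
t 6.3 pos [ 0.4678 -0.3121  0.0078] rot [-1.5703e+00 -1.0000e-03 -9.9300e-01] w 0.0606 F [-0.23  0.4  -0.4 ] q7 -0.65
turn tool [-0.    -0.     0.001] shift cm at current [-0.1   0.2   0.04] after turn [-0.1   0.2   0.04]
```

View pics/s4.png

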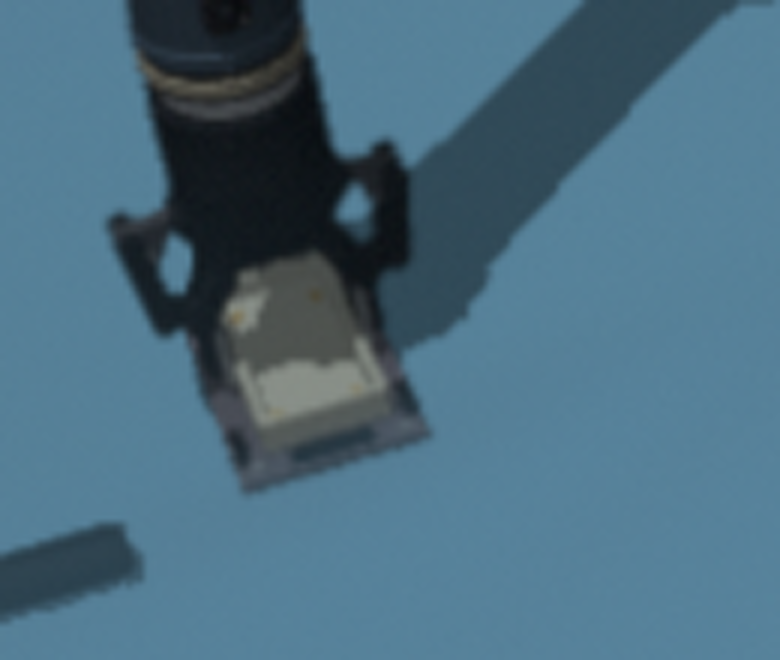

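jog_arm --moves '[0,0,0,-0.05,0.1,0,0,0,0,0,0,0.05,0,0,0,0,0,0,0.05,0,0,0,0,0,0,0,0,0,0,0,0,0,0,0,0]'

```text
time: 6.77
position: [0.4672, -0.3115, 0.0058]
tcp_rot: [-1.571, -0.0, -0.993]
force: [-1.2, 1.2, 5.2]
gripper_width: 0.0606
```

jog_arm --moves '[0,0,0,0,0,0,85,0,0,0,0,0,0,95,0,0,0,0,0,0,95,0,0,0,0,0,0,95,0,0,0,0,0,0,95]'

```text
time: 7.18
position: [0.4671, -0.3114, 0.0052]
tcp_rot: [-1.571, 0.0, -0.993]
force: [0.1, -0.6, 0.5]
gripper_width: 0.0814
```

jog_arm --moves '[0,0,0,0,-0.5,0,95,0,0,0,0,-1,0,95,0,0,0,0,-2,0,95,0,0,0,0,-3,0,95,0,0,0,0,-3,0,95,0,0,0,0,-2,0,95,0,0,0,0,0,0,95]'

```text
time: 7.77
position: [0.4701, -0.313, 0.1261]
tcp_rot: [-1.566, -0.009, -0.993]
force: [-0.9, -0.9, 0.4]
gripper_width: 0.0812
```

```bash
python3 d.py .6559 .1336 .10 -1.505
```

```text
t 7.77 pos [ 0.4701 -0.313   0.1261] rot [-1.5664 -0.0093 -0.9931] w 0.0812 F [-0.91 -0.92  0.44] q7 -0.6
turn tool [-0.007  0.512  0.008] shift cm at current [-27.29   2.52  39.94] after turn [-43.34   2.61  21.48]
```

jog_arm --moves '[0,0.103,0,0,0,0,60,0,0.103,0,0,0,0,60,0,0.102,0,0,0,0,60,0,0.102,0,0,0,0,60,0,0.102,0,0,0,0,60,0,0,0,-3.3,0,1.65,60,0,0,0,-3.3,0,1.65,60,0,0,0,-3.3,0,1.65,60]'

```text
time: 8.43
position: [0.51, -0.2087, 0.1205]
tcp_rot: [-1.571, -0.0, -1.507]
force: [0.4, 0.7, -0.3]
gripper_width: 0.0513
```

jog_arm --moves '[0,0,0,-3.3,0.2,1.65,60,0,0,0,-3.3,0.2,1.65,60,0,0,0,-3.3,0.2,1.65,60,0,0,0,-3.3,0.2,1.65,60,0,0,0,-3.3,0.2,1.65,60,0,0,0,-3.3,0.2,1.65,60,0,0,0,-3.3,0.2,1.65,60,0,0,0,-3.3,0.2,1.65,60]'

```text
time: 9.1
position: [0.6245, 0.0644, 0.1044]
tcp_rot: [-1.571, -0.0, -1.505]
force: [1.5, -0.3, -0.1]
gripper_width: 0.0512
```

```bash
python3 d.py .6559 .1336 .07 -1.505;python3 - <<'E'
from h import *
c=cam("top")
crop(c,"t5",350,180,470,280,6)
E
```

```text
t 9.1 pos [0.6245 0.0644 0.1044] rot [-1.5710e+00 -1.0000e-04 -1.5048e+00] w 0.0512 F [ 1.53 -0.27 -0.13] q7 -1.78
turn tool [0. 0. 0.] shift cm at current [-6.69  3.44  3.59] after turn [-6.69  3.44  3.59]
```

View pics/t5.png

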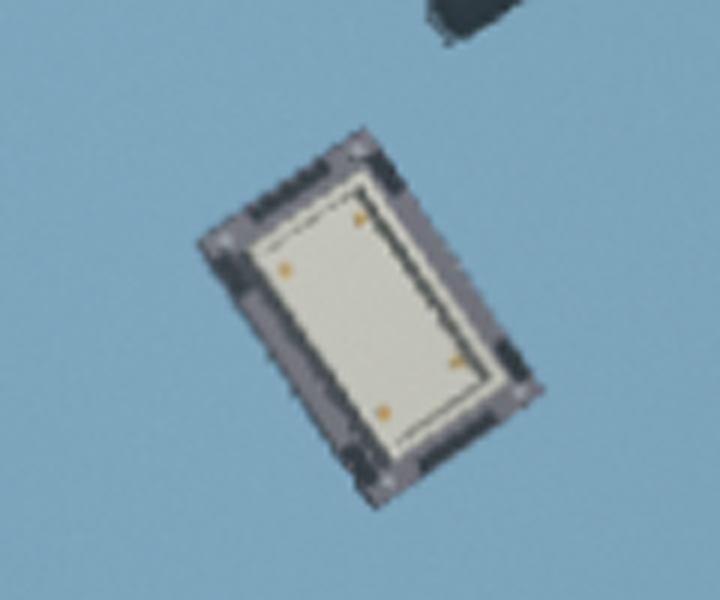

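```bash
python3 - <<'E'
from h import *
c=cam("top")
B=lambda p:un(p,350,180,6)
print(fitrect([(c,B([(250,245),(365,172),(507,378),(392,460)]))],.112,.062,.026))
print(fitrect([(c,B([(200,243),(365,127),(543,390),(375,509)]))],.142,.092,.008))
E
```

```text
(array([ 0.4672, -0.3096,  0.5706]), np.float64(32.7), [np.float64(0.0603), np.float64(0.1088), np.float64(0.0624), np.float64(0.1116)], np.float64(0.77))
(array([ 0.4665, -0.3105,  0.5731]), np.float64(32.8), [np.float64(0.0905), np.float64(0.1401), np.float64(0.0921), np.float64(0.1396)], np.float64(0.73))
```

jog_arm --moves '[0,0,0,-3.35,0,1.8,70,0,0,0,-3.35,0,1.79,70,0,0,0,0,1.5,0,70,0,0,0,0,1.9,0,70,0,0,0,0,0,0,70,0,0,0,0,0,0,70]'

```text
time: 9.7
position: [0.6547, 0.1309, 0.0693]
tcp_rot: [-1.574, -0.001, -1.505]
force: [0.0, -0.8, 0.1]
gripper_width: 0.0598
```

```bash
python3 d.py .6559 .1336 .014 -1.505;python3 - <<'E'
from h import *
s=cam("scene")
crop(s,"s6",270,180,400,290,6)
E
```

```text
t 9.7 pos [0.6547 0.1309 0.0693] rot [-1.5737e+00 -1.0000e-03 -1.5055e+00] w 0.0598 F [ 0.04 -0.82  0.13] q7 -1.88
turn tool [ 0.003 -0.     0.001] shift cm at current [-0.26  5.53  0.16] after turn [-0.26  5.53  0.14]
```

View pics/s6.png

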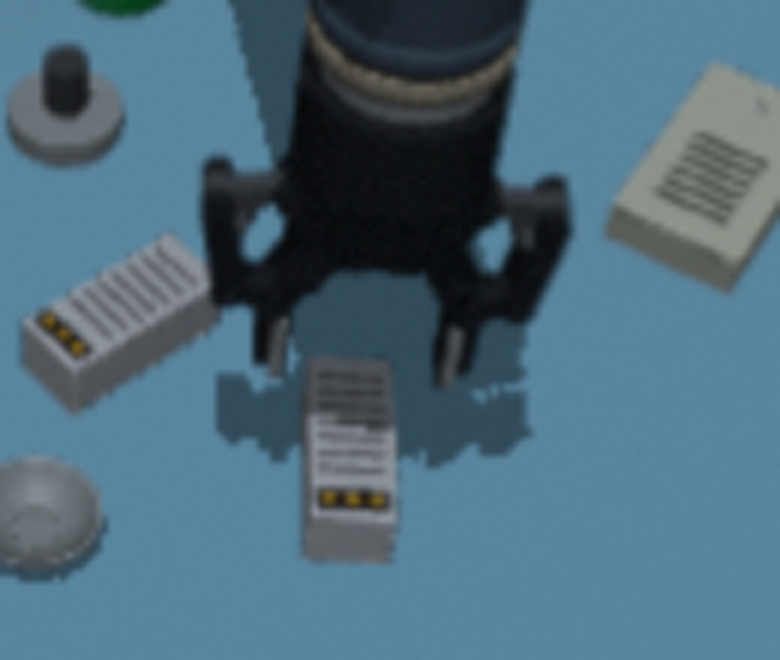

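jog_arm --moves '[0,0,0,-0.25,1,0.15,70,0,0,0,0,1.5,0,70,0,0,0,0,1.5,0,70,0,0,0,0,1,0,70,0,0,0,0,0.5,0,70,0,0,0,0,0,0,70,0,0,0,0,0,0,70]'

```text
time: 10.33
position: [0.6575, 0.1345, 0.0157]
tcp_rot: [-1.57, 0.0, -1.505]
force: [-0.4, 0.0, -0.6]
gripper_width: 0.0595
```

```bash
python3 d.py .6559 .1336 .014 -1.505;python3 - <<'E'
from h import *
s=cam("scene")
crop(s,"s7",280,190,380,290,6)
E
```

```text
t 10.33 pos [0.6575 0.1345 0.0157] rot [-1.5701e+00  1.0000e-04 -1.5052e+00] w 0.0595 F [-0.41  0.   -0.65] q7 -1.9
turn tool [-0.001 -0.    -0.   ] shift cm at current [ 0.08  0.17 -0.16] after turn [ 0.08  0.17 -0.16]
```

View pics/s7.png

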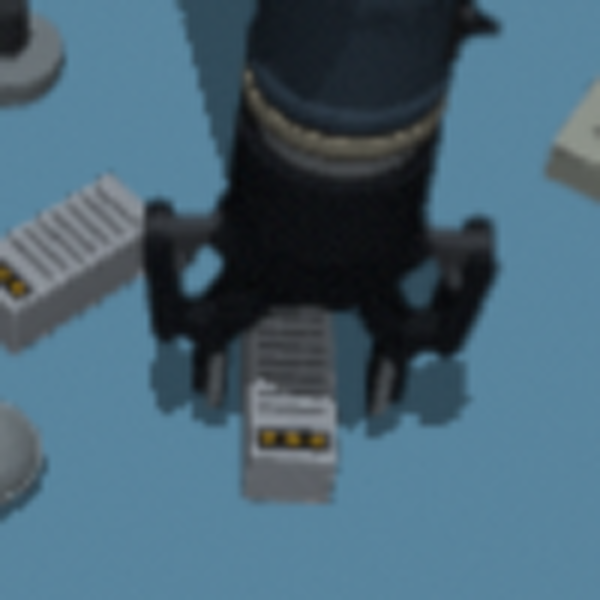

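jog_arm --moves '[0,0,0,0.05,0.1,-0.15,70,0,0,0,0,0,0,50,0,0,0,0,0,0,30,0,0,0,0,0,0,0,0,0,0,0,0,0,0,0,0,0,0,0,0,0,0,0,0,0,0,0,0]'

```text
time: 10.97
position: [0.6562, 0.134, 0.0152]
tcp_rot: [-1.569, -0.0, -1.505]
force: [-1.6, -0.3, 5.1]
gripper_width: 0.0345
```

jog_arm --moves '[0,0,0,0,-0.5,0,0,0,0,0,0,-1.2,0,0,0,0,0,0,-2,0,0,0,0,0,0,-2.5,0,0,0,0,0,0,-2.5,0,0,0,0,0,0,-1.3,0,0,0,0,0,0,0,0,0,0,0,0,0,0,0,0]'

```text
time: 11.63
position: [0.6556, 0.1339, 0.1146]
tcp_rot: [-1.57, 0.0, -1.505]
force: [-0.5, 0.1, -1.6]
gripper_width: 0.0347
```

```bash
python3 d.py .4675 -.3106 .10 -.996;python3 - <<'E'
from h import *
s=cam("scene")
crop(s,"s8",280,170,380,270,6)
E
```

```text
t 11.63 pos [0.6556 0.1339 0.1146] rot [-1.5701  0.     -1.505 ] w 0.0347 F [-0.47  0.13 -1.6 ] q7 -1.87
turn tool [-0.001 -0.509  0.   ] shift cm at current [ 43.12   1.44 -21.69] after turn [ 27.08   1.46 -39.95]
```

View pics/s8.png

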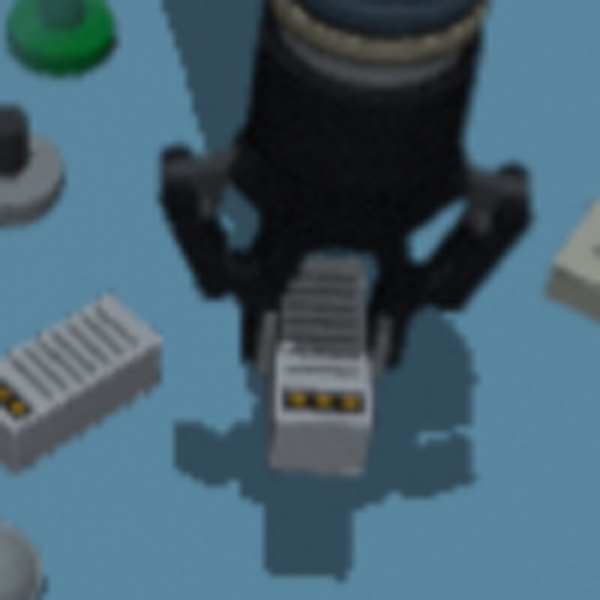

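jog_arm --moves '[0,-0.102,0,0,0,0,0,0,-0.102,0,0,0,0,0,0,-0.102,0,0,0,0,0,0,-0.102,0,0,0,0,0,0,-0.101,0,0,0,0,0,0,0,0,1,0,-1.5,0,0,0,0,1.7,0,-2.5,0,0,0,0,1.7,0,-2.5,0]'

```text
time: 12.35
position: [0.6231, 0.0619, 0.1118]
tcp_rot: [-1.574, 0.003, -0.993]
force: [1.2, -1.3, -1.5]
gripper_width: 0.0344
```

jog_arm --moves '[0,0,0,1.8,0,-2.65,0,0,0,0,1.8,0,-2.65,0,0,0,0,1.8,0,-2.65,0,0,0,0,1.8,0,-2.65,0,0,0,0,1.8,0,-2.65,0,0,0,0,1.8,0,-2.65,0,0,0,0,1.8,0,-2.65,0,0,0,0,1.8,0,-2.65,0]'

```text
time: 13.02
position: [0.5231, -0.1754, 0.1124]
tcp_rot: [-1.573, 0.003, -0.996]
force: [1.4, 0.0, -1.6]
gripper_width: 0.0345
```

```bash
python3 d.py .4675 -.3106 .10 -.996
```

```text
t 13.02 pos [ 0.5231 -0.1754  0.1124] rot [-1.5732  0.003  -0.9958] w 0.0345 F [ 1.39  0.05 -1.59] q7 -0.9
turn tool [ 0.002  0.    -0.003] shift cm at current [  8.32   1.24 -12.02] after turn [  8.32   1.24 -12.02]
```

jog_arm --moves '[0,0,0,1.8,0,-2.6,0,0,0,0,1.8,0,-2.6,0,0,0,0,1.8,0,-2.6,0,0,0,0,1.5,0.5,-2.2,0,0,0,0,1,1,-1.4,0,0,0,0,0.42,1,-0.62,0,0,0,0,0,1,0,0,0,0,0,0,0,0,0]'

```text
time: 13.68
position: [0.468, -0.3075, 0.076]
tcp_rot: [-1.573, 0.006, -0.995]
force: [-0.3, 0.3, -2.2]
gripper_width: 0.0343
```

```bash
python3 - <<'E'
from h import *
s=cam("scene")
crop(s,"s9",130,130,260,240,6)
c=cam("top")
crop(c,"t9",350,170,470,290,5)
p=env.state()["position"];print(p);a=.575
ux=np.array([np.cos(a),np.sin(a),0]);uy=np.array([-np.sin(a),np.cos(a),0])
for sx in(1,-1):
  for sy in(1,-1):
    P=np.r_[p[:2],p[2]+.017]+ux*sx*.042+uy*sy*.018
    print(sx,sy,((proj(c,P)[0]-[350,170]+.5)*5-.5).round(0),((proj(s,P)[0]-[130,130]+.5)*6-.5).round(0))
E
python3 d.py .4675 -.3106 .03 -.996
```

```text
[ 0.47012716 -0.30715567  0.07825878]
1 1 [266. 250.] [338. 273.]
1 -1 [325. 209.] [261. 295.]
-1 1 [362. 390.] [290. 168.]
-1 -1 [421. 350.] [216. 188.]
t 13.78 pos [ 0.4701 -0.3072  0.0783] rot [-1.5706  0.0027 -0.993 ] w 0.0348 F [ 0.57  0.31 -1.71] q7 -0.64
turn tool [-0.     0.003 -0.003] shift cm at current [ 0.16  4.83 -0.41] after turn [ 0.15  4.83 -0.41]
```

View pics/s9.png

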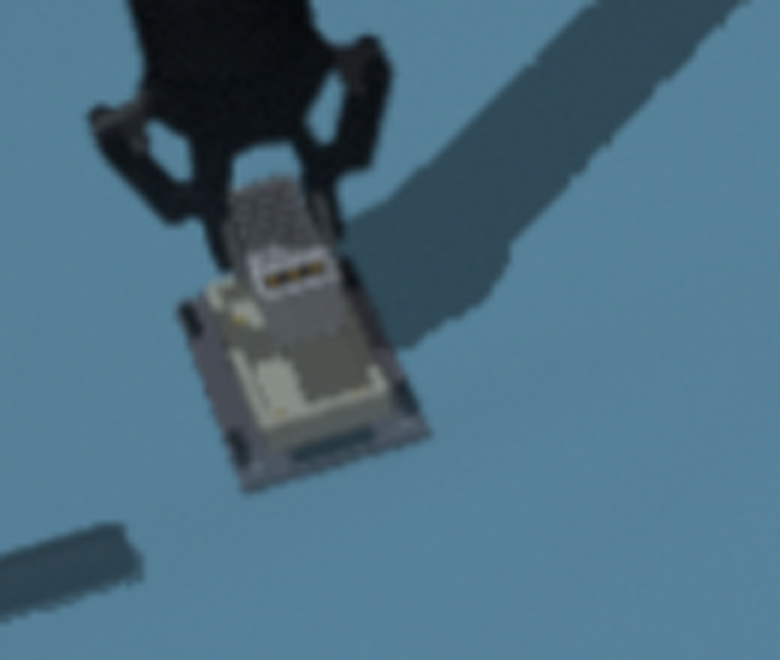

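View pics/t9.png

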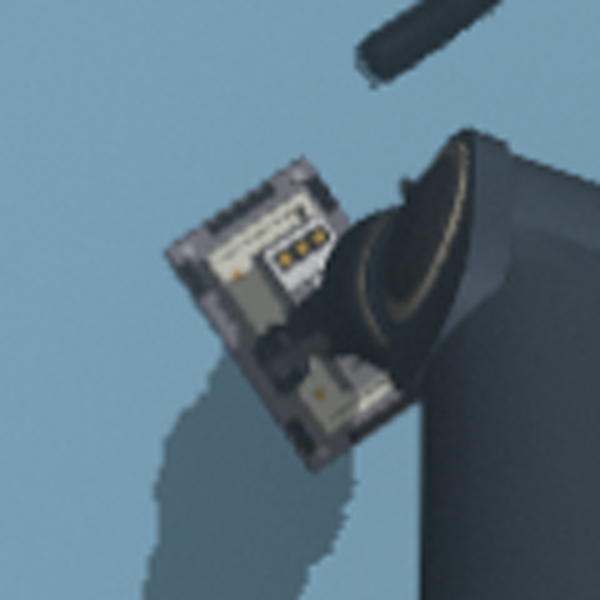

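jog_arm --moves '[0,0,0,0.15,0.8,-0.4,0,0,0,0,0,1.2,0,0,0,0,0,0,1,0,0,0,0,0,0,0.7,0,0,0,0,0,0,0.5,0,0,0,0,0,0,0.2,0,0,0,0,0,0,0,0,0,0,0,0,0,0,0,0]'

```text
time: 14.45
position: [0.4674, -0.3131, 0.0354]
tcp_rot: [-1.571, -0.0, -0.996]
force: [-0.5, 0.5, -0.8]
gripper_width: 0.0344
```

```bash
python3 - <<'E'
from h import *
s=cam("scene")
crop(s,"s10",130,130,260,240,6)
c=cam("top")
crop(c,"t10",350,170,470,290,5)
E
python3 d.py .4675 -.3108 .028 -.996
```

```text
t 14.55 pos [ 0.4675 -0.3132  0.0357] rot [-1.5704e+00 -9.0000e-04 -9.9600e-01] w 0.0347 F [-1.29 -0.01 -1.18] q7 -0.66
turn tool [-0.    -0.     0.001] shift cm at current [-0.21  0.77  0.13] after turn [-0.21  0.77  0.13]
```

View pics/s10.png

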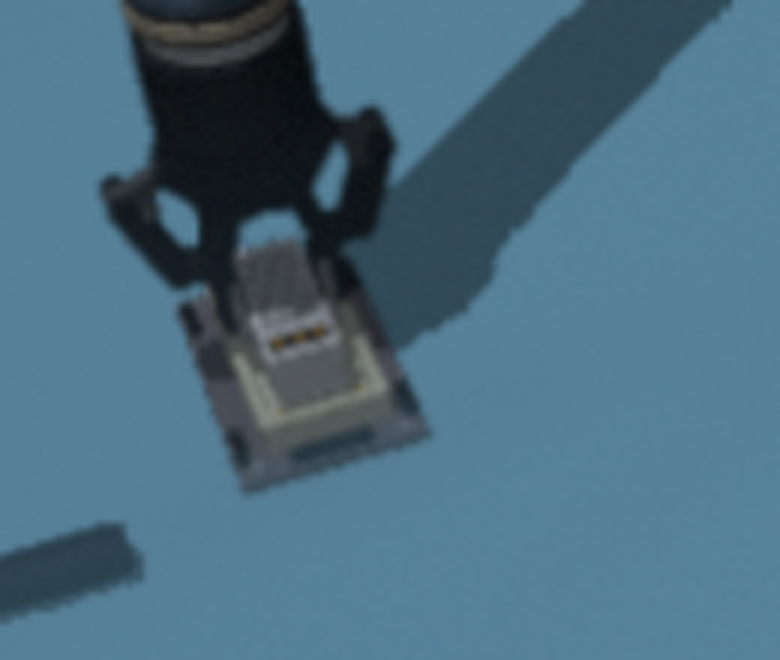

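View pics/t10.png

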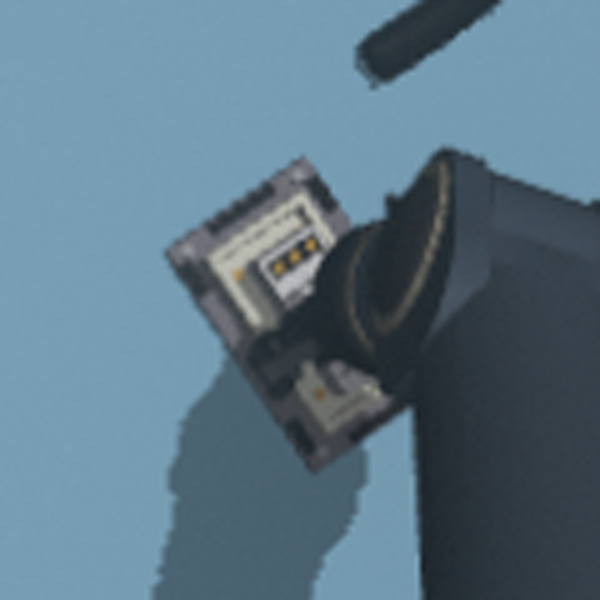

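jog_arm --moves '[0,0,0,-0.2,0.2,0.13,0,0,0,0,0,0.2,0,0,0,0,0,0,0.15,0,0,0,0,0,0,0.1,0,0,0,0,0,0,0.05,0,0,0,0,0,0,0,0,0,0,0,0,0,0,0]'

```text
validation failed for argument at $.mo...
```

```bash
python3 d.py .4675 -.3108 .028 -.996
```

```text
t 14.55 pos [ 0.4675 -0.3132  0.0357] rot [-1.5704e+00 -9.0000e-04 -9.9600e-01] w 0.0347 F [-1.29 -0.01 -1.18] q7 -0.66
turn tool [-0.    -0.     0.001] shift cm at current [-0.21  0.77  0.13] after turn [-0.21  0.77  0.13]
```

jog_arm --moves '[0,0,0,-0.2,0.2,0.13,0,0,0,0,0,0.2,0,0,0,0,0,0,0.15,0,0,0,0,0,0,0.1,0,0,0,0,0,0,0.05,0,0,0,0,0,0,0,0,0]'

```text
time: 15.05
position: [0.4671, -0.3107, 0.0283]
tcp_rot: [-1.571, 0.0, -0.996]
force: [0.1, -0.5, -2.3]
gripper_width: 0.0349
```

```bash
python3 d.py .4675 -.3108 .028 -.996
```

```text
t 15.05 pos [ 0.4671 -0.3107  0.0283] rot [-1.5708  0.     -0.996 ] w 0.0349 F [ 0.07 -0.45 -2.33] q7 -0.66
turn tool [ 0. -0. -0.] shift cm at current [0.03 0.03 0.03] after turn [0.03 0.03 0.03]
```

jog_arm --moves '[0,0,0,0,0.05,0,0,0,0,0,0,0,0,0]'

```text
time: 15.22
position: [0.4672, -0.3107, 0.0282]
tcp_rot: [-1.571, -0.0, -0.996]
force: [-1.4, -0.1, 1.0]
gripper_width: 0.0351
```

jog_arm --moves '[0,0,0,0,0.05,0,0,0,0,0,0,0,0,0]'

```text
time: 15.38
position: [0.4672, -0.3107, 0.0281]
tcp_rot: [-1.571, -0.0, -0.996]
force: [-2.2, 1.7, 6.5]
gripper_width: 0.0346
```

jog_arm --moves '[0,0,0,0,0,0,60,0,0,0,0,0,0,65,0,0,0,0,0,0,65,0,0,0,0,0,0,65]'

```text
time: 15.72
position: [0.4673, -0.3108, 0.0272]
tcp_rot: [-1.571, -0.0, -0.996]
force: [-0.3, -0.1, 0.1]
gripper_width: 0.0556
```

jog_arm --moves '[0,0,0,0,-0.5,0,65,0,0,0,0,-1,0,65,0,0,0,0,-2,0,65,0,0,0,0,-2.5,0,65,0,0,0,0,-2.5,0,65,0,0,0,0,-1.5,0,65,0,0,0,0,0,0,65]'

```text
time: 16.3
position: [0.4696, -0.312, 0.1319]
tcp_rot: [-1.567, -0.008, -0.996]
force: [0.8, -0.6, 0.0]
gripper_width: 0.0557
```

```bash
python3 d.py .462 .3004 .10 1.095
```

```text
t 16.3 pos [ 0.4696 -0.312   0.1319] rot [-1.5672 -0.0076 -0.9961] w 0.0557 F [ 0.78 -0.63  0.  ] q7 -0.61
turn tool [ 0.006 -2.091  0.008] shift cm at current [-51.83   2.91  32.64] after turn [54.09  3.19 28.72]
```

jog_arm --moves '[0,0,0,-3.2,0,2,80,0,0,0,-3.2,0,2,95,0,0,0,-3.2,0,2,95,0,0,0,-3.2,0,2,95,0,0,0,-3.2,0,2,95,0,0,0,-3.2,0,2,95,0,0,0,-3.2,0,2,95,0,0,0,-3.2,0,2,95]'

```text
time: 16.97
position: [0.4616, -0.0072, 0.1273]
tcp_rot: [-1.571, -0.0, -0.996]
force: [1.7, -0.6, 0.8]
gripper_width: 0.081
```

jog_arm --moves '[0,0,0,-3.2,0,2,95,0,0,0,-3.2,0,2,95,0,0,0,-3.2,0,2,95,0,0,0,-3.2,0,2,95,0,0,0,-3.2,0,2,95,0,0,0,-3.2,0,2,95,0,0,0,-3.2,0,2,95,0,0,0,-3.2,0,2,95]'

```text
time: 17.63
position: [0.4568, 0.2945, 0.127]
tcp_rot: [-1.571, -0.0, -0.996]
force: [0.3, 0.6, -0.2]
gripper_width: 0.0808
```

jog_arm --moves '[0,-0.123,0,0,0,0,95,0,-0.123,0,0,0,0,95,0,-0.123,0,0,0,0,95,0,-0.123,0,0,0,0,95,0,-0.123,0,0,0,0,95,0,-0.123,0,0,0,0,95,0,-0.123,0,0,0,0,95,0,-0.123,0,0,0,0,95]'

```text
time: 18.3
position: [0.4571, 0.2927, 0.127]
tcp_rot: [-1.571, 0.0, -0.006]
force: [-0.8, 0.0, -0.6]
gripper_width: 0.0812
```

jog_arm --moves '[0,-0.123,0,0,0,0,95,0,-0.123,0,0,0,0,95,0,-0.123,0,0,0,0,95,0,-0.123,0,0,0,0,95,0,-0.123,0,0,0,0,95,0,-0.123,0,0,0,0,95,0,-0.123,0,0,0,0,95,0,-0.123,0,0,0,0,95]'

```text
time: 18.97
position: [0.4571, 0.2926, 0.127]
tcp_rot: [-1.571, 0.001, 0.978]
force: [0.1, -0.5, -0.3]
gripper_width: 0.0811
```

```bash
python3 d.py .462 .3004 .07 1.095;python3 - <<'E'
from h import *
c=cam("top")
crop(c,"t11",350,180,470,280,6)
s=cam("scene")
crop(s,"s11",130,150,240,240,6)
E
```

```text
t 18.97 pos [0.4571 0.2926 0.127 ] rot [-1.5708e+00  7.0000e-04  9.7790e-01] w 0.0811 F [ 0.15 -0.51 -0.26] q7 -0.16
turn tool [-0.    -0.117 -0.001] shift cm at current [0.92 5.7  0.03] after turn [ 0.91  5.7  -0.08]
```

View pics/t11.png

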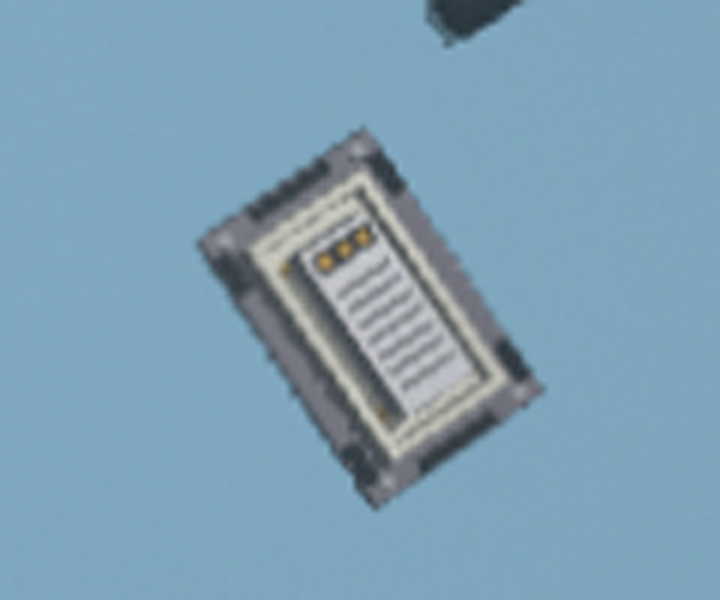

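View pics/s11.png

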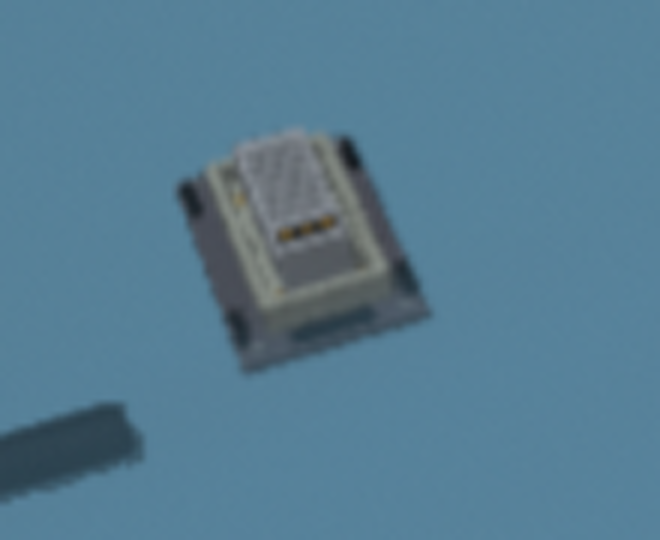

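```bash
python3 - <<'E'
from h import *
c=cam("top")
B=lambda p:un(p,350,180,6)
print(fitrect([(c,B([(298,253),(366,212),(484,377),(408,426)]))],.084,.036,.045))
print(fitrect([(c,B([(249,243),(364,172),(507,378),(390,461)]))],.112,.062,.026))
E
python3 - <<'E'
from h import *
c=cam("top")
crop(c,"t12",380,200,445,270,10)
E
```

```text
(array([ 0.465 , -0.3094,  0.5655]), np.float64(32.4), [np.float64(0.0347), np.float64(0.0869), np.float64(0.0394), np.float64(0.0876)], np.float64(1.08))
(array([ 0.4674, -0.3091,  0.5664]), np.float64(32.5), [np.float64(0.0598), np.float64(0.1091), np.float64(0.0633), np.float64(0.1124)], np.float64(0.82))
```

View pics/t12.png

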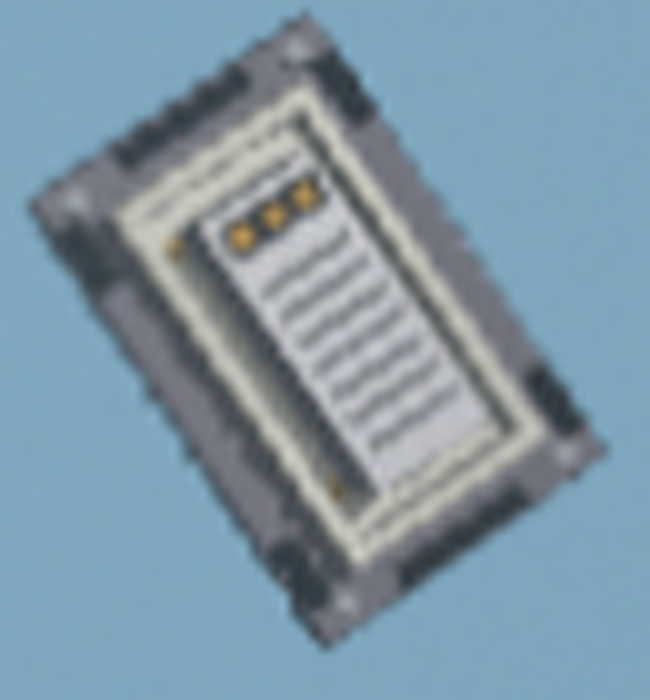

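jog_arm --moves '[0,-0.117,0,0,0,0,100,0,0,0,0.9,1,-0.08,100,0,0,0,0,2,0,100,0,0,0,0,1.5,0,100,0,0,0,0,1,0,100,0,0,0,0,0,0,100]'

```text
time: 19.67
position: [0.4609, 0.2992, 0.07]
tcp_rot: [-1.569, 0.004, 1.088]
force: [-0.4, -0.2, 0.1]
gripper_width: 0.0855
```

```bash
python3 d.py .462 .3004 -.001 1.095;python3 - <<'E'
from h import *
s=cam("scene")
crop(s,"s13",340,130,450,230,6)
E
```

```text
t 19.67 pos [0.4609 0.2992 0.07  ] rot [-1.5691  0.0044  1.0883] w 0.0855 F [-0.35 -0.2   0.12] q7 -0.14
turn tool [-0.002 -0.007 -0.004] shift cm at current [ 0.19  7.09 -0.05] after turn [ 0.15  7.1  -0.04]
```

View pics/s13.png

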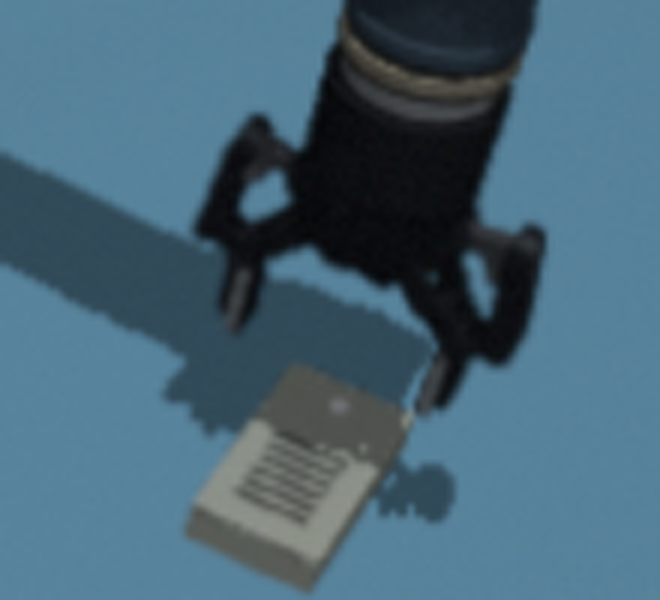

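jog_arm --moves '[0,-0.006,0,0.15,1.2,0,100,0,0,0,0,1.5,0,100,0,0,0,0,1.5,0,100,0,0,0,0,1.5,0,100,0,0,0,0,1,0,100,0,0,0,0,0.3,0,100,0,0,0,0,0,0,100]'

```text
time: 20.3
position: [0.4622, 0.3016, 0.001]
tcp_rot: [-1.57, 0.002, 1.095]
force: [-0.4, 0.0, -1.0]
gripper_width: 0.0853
```

```bash
python3 d.py .462 .3004 -.001 1.095;python3 - <<'E'
from h import *
s=cam("scene")
crop(s,"s14",340,150,450,250,6)
E
```

```text
t 20.3 pos [0.4622 0.3016 0.001 ] rot [-1.5696  0.0019  1.0953] w 0.0853 F [-0.35  0.02 -1.03] q7 -0.22
turn tool [-0.001  0.    -0.002] shift cm at current [-0.12  0.2  -0.03] after turn [-0.12  0.2  -0.03]
```

View pics/s14.png

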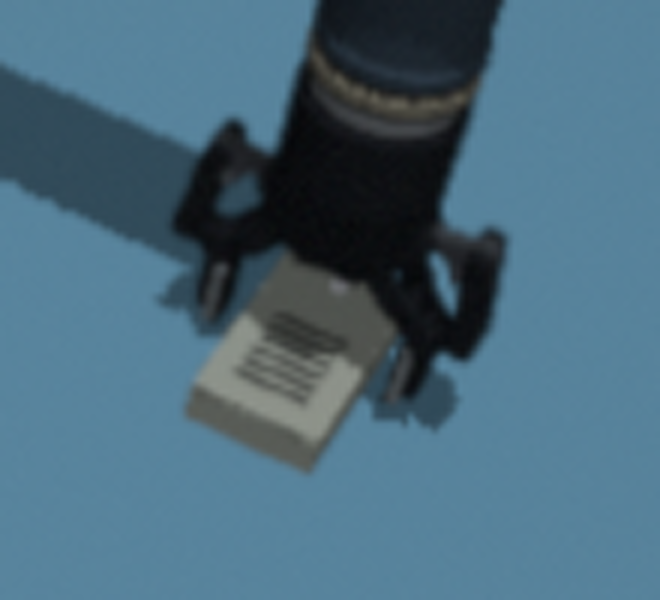

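Fingers flank the cover symmetrically (tips near (215,300) and (400,390), cover between). Close and lift.

jog_arm --moves '[0,0,0,-0.1,0.1,0,90,0,0,0,0,0,0,60,0,0,0,0,0,0,0,0,0,0,0,0,0,0,0,0,0,0,0,0,0,0,0,0,0,0,0,0,0,0,0,0,0,0,0]'

```text
time: 20.93
position: [0.463, 0.3015, 0.0022]
tcp_rot: [-1.572, -0.001, 1.095]
force: [-0.7, -0.1, 6.4]
gripper_width: 0.0628
```

jog_arm --moves '[0,0,0,0,-0.5,0,0,0,0,0,0,-1.2,0,0,0,0,0,0,-2,0,0,0,0,0,0,-2.5,0,0,0,0,0,0,-2.5,0,0,0,0,0,0,-1.3,0,0,0,0,0,0,0,0,0,0,0,0,0,0,0,0]'

```text
time: 21.6
position: [0.4627, 0.3007, 0.1015]
tcp_rot: [-1.572, -0.0, 1.094]
force: [-0.3, -1.0, -1.6]
gripper_width: 0.0624
```

```bash
python3 d.py .4672 -.311 .10 -.994;python3 - <<'E'
from h import *
s=cam("scene")
crop(s,"s15",340,130,450,230,6)
E
```

```text
t 21.6 pos [0.4627 0.3007 0.1015] rot [-1.5718e+00 -3.0000e-04  1.0945e+00] w 0.0624 F [-0.28 -0.98 -1.63] q7 -0.1
turn tool [0.000e+00 2.088e+00 1.000e-03] shift cm at current [-54.15   0.16 -28.45] after turn [ 51.52   0.15 -32.98]
```

View pics/s15.png

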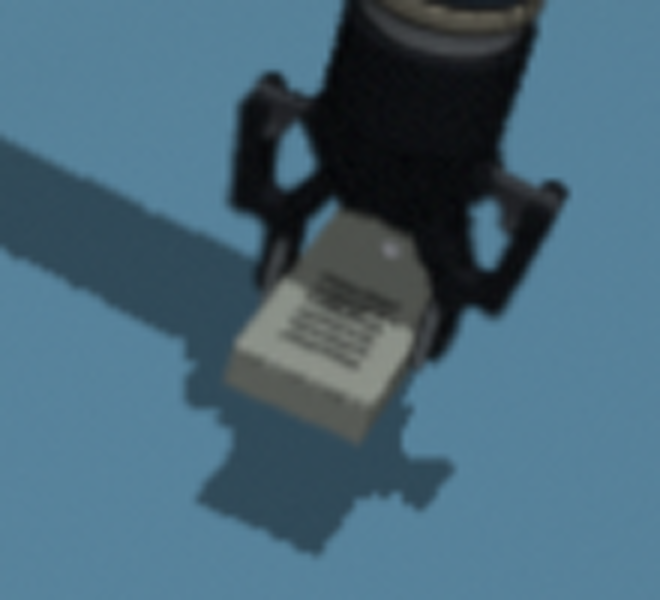

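jog_arm --moves '[0,0.08,0,0,0,0,0,0,0.12,0,0,0,0,0,0,0.12,0,0,0,0,0,0,0.12,0,0,0,0,0,0,0.12,0,0,0,0,0,0,0.12,0,0,0,0,0,0,0.12,0,0,0,0,0,0,0.12,0,0,0,0,0]'

```text
time: 22.32
position: [0.4615, 0.3001, 0.0994]
tcp_rot: [-1.572, 0.003, 0.169]
force: [-0.2, 0.4, -2.0]
gripper_width: 0.0624
```

jog_arm --moves '[0,0.12,0,0,0,0,0,0,0.12,0,0,0,0,0,0,0.12,0,0,0,0,0,0,0.12,0,0,0,0,0,0,0.12,0,0,0,0,0,0,0.12,0,0,0,0,0,0,0.12,0,0,0,0,0,0,0.12,0,0,0,0,0]'

```text
time: 22.98
position: [0.4615, 0.3001, 0.0993]
tcp_rot: [-1.575, 0.0, -0.791]
force: [0.7, 0.9, -2.0]
gripper_width: 0.0626
```

jog_arm --moves '[0,0.12,0,0,0,0,0,0,0.088,0,0,0,0,0,0,0,0,1.5,0,-1,0,0,0,0,2.5,0,-1.6,0,0,0,0,2.7,0,-1.7,0,0,0,0,2.7,0,-1.7,0,0,0,0,2.7,0,-1.7,0,0,0,0,2.7,0,-1.7,0]'

```text
time: 23.65
position: [0.4631, 0.1237, 0.0997]
tcp_rot: [-1.574, 0.001, -0.993]
force: [0.7, 0.2, -1.4]
gripper_width: 0.0628
```

jog_arm --moves '[0,0,0,2.7,0,-1.73,0,0,0,0,2.7,0,-1.73,0,0,0,0,2.7,0,-1.73,0,0,0,0,2.7,0,-1.73,0,0,0,0,2.7,0,-1.73,0,0,0,0,2.7,0,-1.73,0,0,0,0,2.7,0,-1.73,0,0,0,0,2.7,0,-1.73,0]'

```text
time: 24.32
position: [0.4651, -0.1323, 0.0998]
tcp_rot: [-1.573, 0.002, -0.993]
force: [0.8, -0.1, -0.8]
gripper_width: 0.0623
```

```bash
python3 d.py .4672 -.311 .10 -.994
```

```text
t 24.32 pos [ 0.4651 -0.1323  0.0998] rot [-1.5732  0.0022 -0.9931] w 0.0623 F [ 0.82 -0.13 -0.78] q7 -0.97
turn tool [ 0.002  0.001 -0.002] shift cm at current [15.09 -0.03 -9.58] after turn [15.1  -0.02 -9.57]
```

jog_arm --moves '[0,0,0,2.7,0,-1.7,0,0,0,0,2.7,0,-1.7,0,0,0,0,2.7,0,-1.7,0,0,0,0,2.7,0,-1.7,0,0,0,0,2.2,0,-1.4,0,0,0,0,1.4,0,-0.9,0,0,0,0,0.6,0,-0.4,0,0,0,0,0,0,0,0]'

```text
time: 24.98
position: [0.4676, -0.3098, 0.0997]
tcp_rot: [-1.573, 0.002, -0.996]
force: [-0.1, -1.3, -0.1]
gripper_width: 0.0623
```

```bash
python3 - <<'E'
from h import *
s=cam("scene")
crop(s,"s16",130,110,260,220,6)
c=cam("top")
crop(c,"t16",350,170,470,290,5)
p=env.state()["position"];print(p);a=.577
ux=np.array([np.cos(a),np.sin(a),0]);uy=np.array([-np.sin(a),np.cos(a),0])
for sx in(1,-1):
  for sy in(1,-1):
    P=np.r_[p[:2],p[2]+.022]+ux*sx*.058+uy*sy*.032
    print(sx,sy,((proj(c,P)[0]-[350,170]+.5)*5-.5).round(0),((proj(s,P)[0]-[130,110]+.5)*6-.5).round(0))
E
python3 d.py .4672 -.311 .04 -.994
```

```text
[ 0.46854547 -0.30659605  0.10027985]
1 1 [235. 238.] [371. 357.]
1 -1 [342. 165.] [229. 398.]
-1 1 [370. 437.] [302. 214.]
-1 -1 [477. 362.] [169. 250.]
t 25.08 pos [ 0.4685 -0.3066  0.1003] rot [-1.5712  0.0026 -0.9917] w 0.0627 F [ 0.5   0.25 -0.96] q7 -0.64
turn tool [ 0.     0.002 -0.003] shift cm at current [ 0.31  6.03 -0.35] after turn [ 0.3   6.03 -0.35]
```

View pics/s16.png

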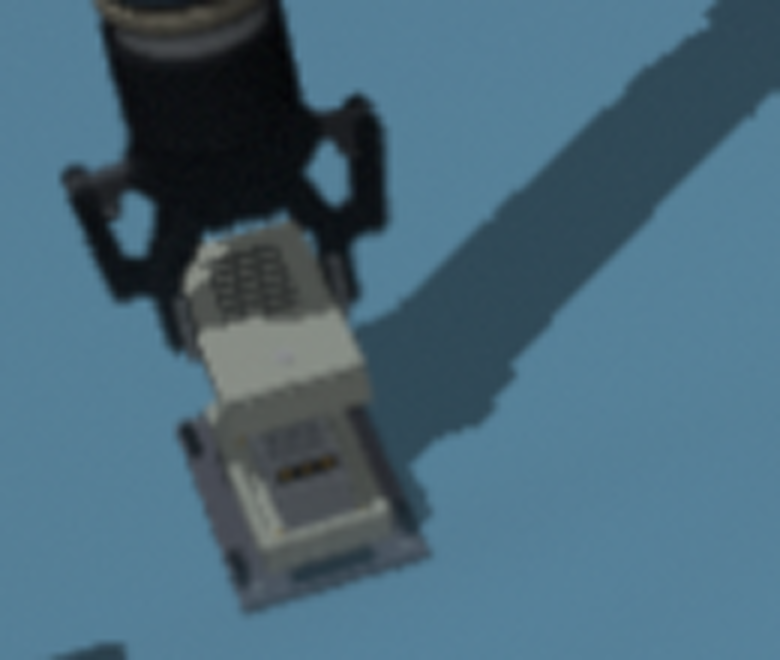

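View pics/t16.png

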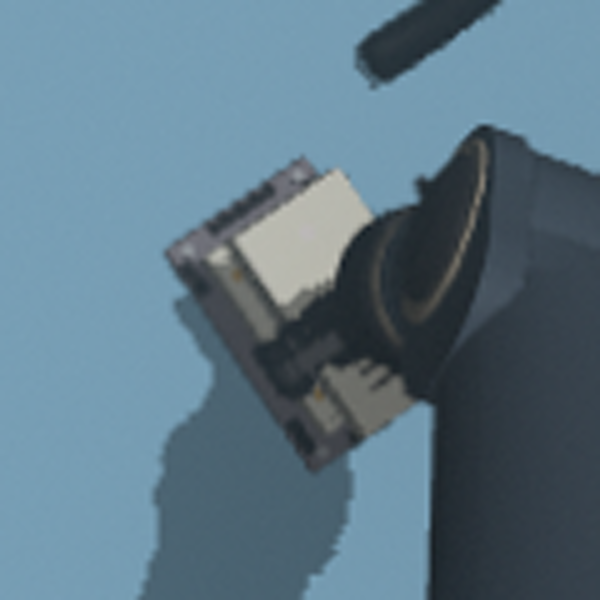

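jog_arm --moves '[0,0,0,0.3,1,-0.3,0,0,0,0,0,1.5,0,0,0,0,0,0,1.5,0,0,0,0,0,0,1,0,0,0,0,0,0,0.8,0,0,0,0,0,0,0.4,0,0,0,0,0,0,0,0,0,0,0,0,0,0,0,0]'

```text
time: 25.75
position: [0.4684, -0.3123, 0.0394]
tcp_rot: [-1.571, -0.0, -0.992]
force: [0.4, 0.0, -0.9]
gripper_width: 0.0625
```

```bash
python3 - <<'E'
from h import *
s=cam("scene")
crop(s,"s17",130,130,260,240,6)
c=cam("top")
crop(c,"t17",350,170,470,290,5)
E
python3 d.py .4672 -.311 .028 -.994
```

```text
t 25.85 pos [ 0.4687 -0.3127  0.04  ] rot [-1.5702e+00 -1.3000e-03 -9.9290e-01] w 0.0628 F [ 0.62 -0.32 -0.85] q7 -0.67
turn tool [-0.001  0.001  0.001] shift cm at current [-0.22  1.2  -0.03] after turn [-0.22  1.2  -0.03]
```

View pics/s17.png

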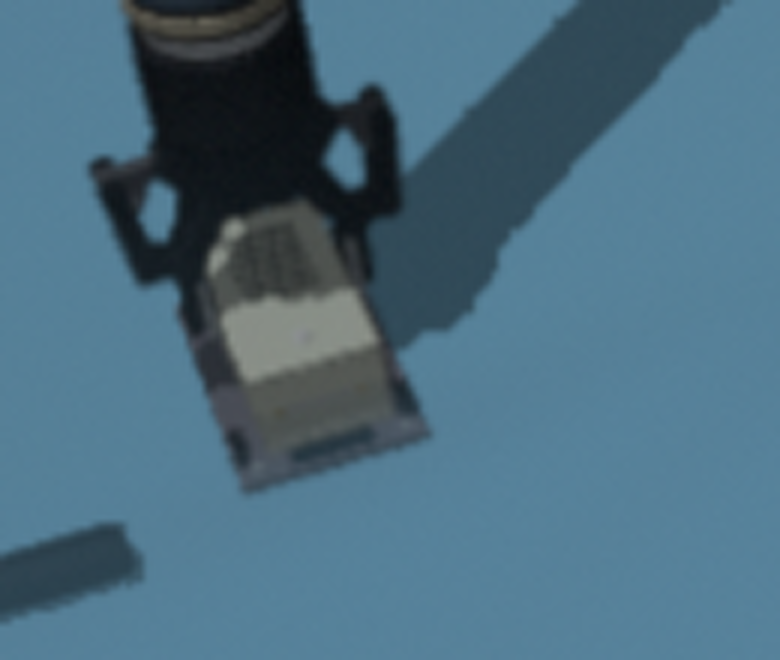

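View pics/t17.png

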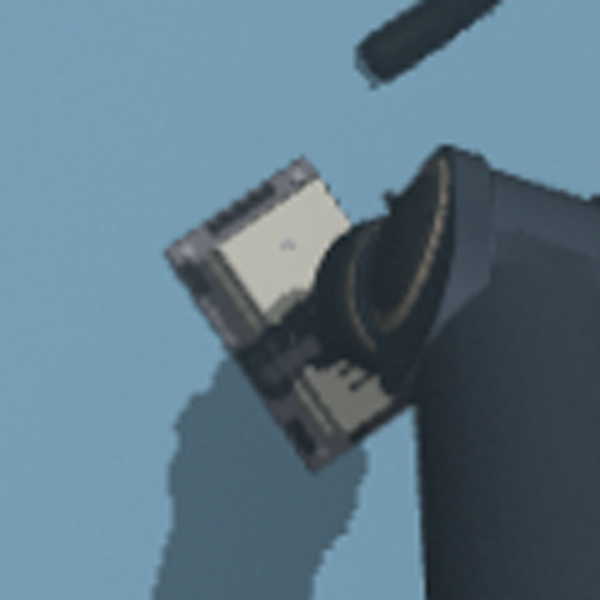

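jog_arm --moves '[0,0,0,-0.2,0.3,0,0,0,0,0,0,0.3,0,0,0,0,0,0,0.25,0,0,0,0,0,0,0.15,0,0,0,0,0,0,0.1,0,0,0,0,0,0,0,0,0]'

```text
time: 26.35
position: [0.467, -0.3108, 0.0283]
tcp_rot: [-1.571, -0.0, -0.993]
force: [-0.1, 0.3, -0.8]
gripper_width: 0.0626
```

jog_arm --moves '[0,0,0,0,0.05,0,0,0,0,0,0,0,0,0]'

```text
time: 26.52
position: [0.4672, -0.3109, 0.0282]
tcp_rot: [-1.571, -0.0, -0.993]
force: [-0.9, 0.9, 3.1]
gripper_width: 0.0626
```

```bash
python3 d.py .4672 -.311 .028 -.994
```

```text
t 26.52 pos [ 0.4672 -0.3109  0.0282] rot [-1.5708e+00 -4.0000e-04 -9.9300e-01] w 0.0626 F [-0.89  0.87  3.15] q7 -0.67
turn tool [-0.     0.001  0.   ] shift cm at current [ 0.01  0.02 -0.  ] after turn [ 0.01  0.02 -0.  ]
```

jog_arm --moves '[0,0,0,0,0.03,0,0,0,0,0,0,0,0,0]'

```text
time: 26.68
position: [0.4671, -0.3109, 0.0282]
tcp_rot: [-1.571, -0.0, -0.993]
force: [-2.2, 0.4, 6.2]
gripper_width: 0.0627
```

jog_arm --moves '[0,0,0,0,0,0,85,0,0,0,0,0,0,95,0,0,0,0,0,0,95,0,0,0,0,0,0,95,0,0,0,0,0,0,95]'

```text
time: 27.1
position: [0.467, -0.3108, 0.0274]
tcp_rot: [-1.571, 0.0, -0.993]
force: [-0.1, -0.4, 1.1]
gripper_width: 0.0807
```

jog_arm --moves '[0,0,0,0,-0.5,0,95,0,0,0,0,-1,0,95,0,0,0,0,-2,0,95,0,0,0,0,-2.5,0,95,0,0,0,0,-2.5,0,95,0,0,0,0,-1.5,0,95,0,0,0,0,0,0,95]'

```text
time: 27.68
position: [0.4695, -0.3121, 0.1321]
tcp_rot: [-1.567, -0.008, -0.993]
force: [0.6, 0.5, -0.4]
gripper_width: 0.0812
```

```bash
python3 d.py .4625 -.0107 .12 -.993; python3 d.py .4625 -.0107 .12 -1.57
```

```text
t 27.68 pos [ 0.4695 -0.3121  0.1321] rot [-1.5673 -0.0077 -0.9931] w 0.0812 F [ 0.58  0.51 -0.4 ] q7 -0.62
turn tool [-0.004 -0.     0.008] shift cm at current [-25.63   1.07  15.87] after turn [-25.62   1.21  15.88]
t 27.68 pos [ 0.4695 -0.3121  0.1321] rot [-1.5673 -0.0077 -0.9931] w 0.0812 F [ 0.58  0.51 -0.4 ] q7 -0.62
turn tool [-0.006  0.577  0.006] shift cm at current [-25.63   1.07  15.87] after turn [-30.14   1.21  -0.67]
```

jog_arm --moves '[0,0,0,-3.2,0,1.98,60,0,0,0,-3.2,0,1.98,60,0,0,0,-3.2,0,1.98,60,0,0,0,-3.2,0,1.98,60,0,0,0,-3.2,0,1.98,60,0,0,0,-3.2,0,1.98,60,0,0,0,-3.2,0,1.98,60,0,0,0,-3.2,0,1.98,60]'

```text
time: 28.35
position: [0.4591, -0.0082, 0.1275]
tcp_rot: [-1.571, -0.0, -0.993]
force: [1.4, 1.0, -0.0]
gripper_width: 0.0517
```

```bash
python3 d.py .4625 -.0107 .08 -.993; python3 - <<'E'
from h import *
s=cam("scene")
crop(s,"s18",130,130,320,240,4)
c=cam("top")
crop(c,"t18",380,200,445,270,8)
E
```

```text
t 28.35 pos [ 0.4591 -0.0082  0.1275] rot [-1.5711e+00 -2.0000e-04 -9.9320e-01] w 0.0517 F [ 1.41  0.97 -0.02] q7 -1.23
turn tool [ 0. -0.  0.] shift cm at current [0.39 4.75 0.15] after turn [0.39 4.75 0.15]
```

View pics/s18.png

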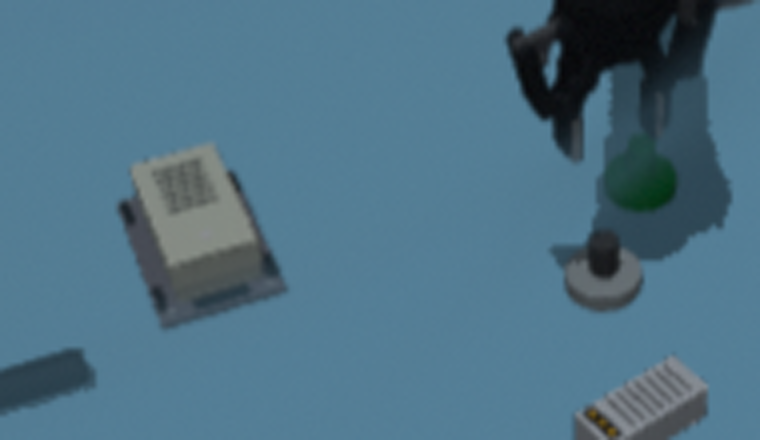

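View pics/t18.png

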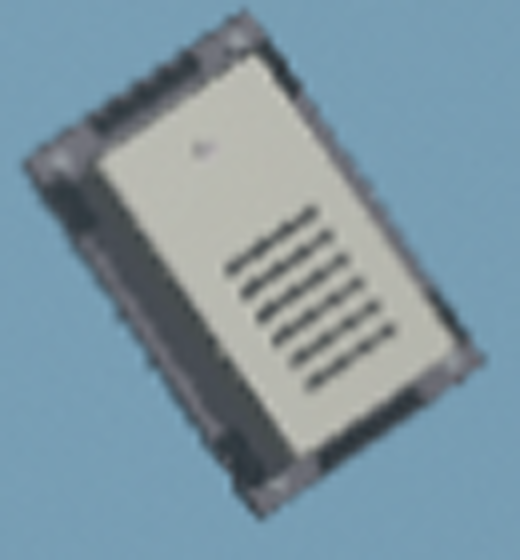

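```bash
python3 - <<'E'
from h import *
c=cam("top")
B=lambda p:un(p,380,200,8)
print(fitrect([(c,B([(100,160),(258,53),(455,350),(297,457)]))],.116,.064,.050))
E
```

```text
(array([ 0.4674, -0.308 ,  0.565 ]), np.float64(32.4), [np.float64(0.0623), np.float64(0.1142), np.float64(0.0621), np.float64(0.1137)], np.float64(0.54))
```

jog_arm --moves '[0,0,0,0.4,1,0.15,60,0,0,0,0,2,0,60,0,0,0,0,1.5,0,60,0,0,0,0,0.2,0,60,0,0,0,0,0,0,60,0,0,0,0,0,0,60]'

```text
time: 29.0
position: [0.4636, -0.0135, 0.0805]
tcp_rot: [-1.571, -0.0, -0.995]
force: [-0.7, -0.9, 0.1]
gripper_width: 0.051
```

```bash
python3 d.py .4625 -.0107 .021 -.993; python3 - <<'E'
from h import *
s=cam("scene")
crop(s,"s19",230,130,330,230,6)
E
```

```text
t 29.0 pos [ 0.4636 -0.0135  0.0805] rot [-1.571e+00 -1.000e-04 -9.950e-01] w 0.051 F [-0.7  -0.87  0.09] q7 -1.27
turn tool [ 0.    -0.002  0.   ] shift cm at current [-0.29  5.95  0.06] after turn [-0.29  5.95  0.06]
```

View pics/s19.png

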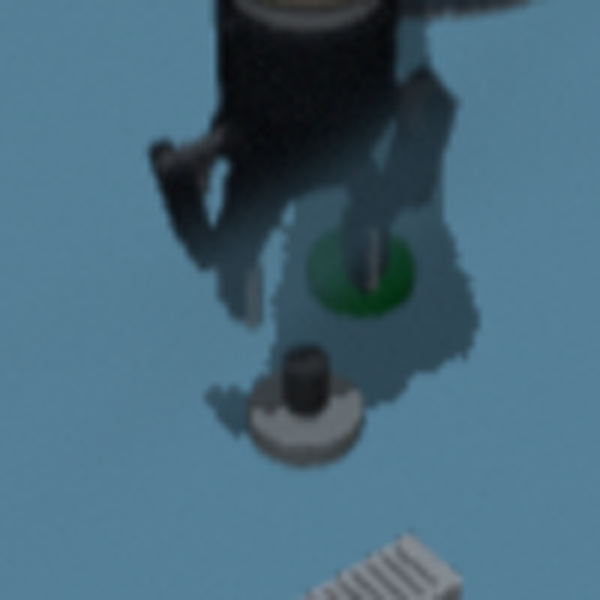

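```bash
python3 - <<'E'
from h import *
s=cam("scene");p=env.state()["position"];yaw=-.995;print(p)
j=np.array([np.cos(yaw),np.sin(yaw),0])
for a in(-.0255,.0255): print(a,((proj(s,p+j*a+[0,0,.006])[0]-[230,130]+.5)*6-.5).round(0))
for z,n in((.046,"knobtop"),(.016,"disc")): print(n,((proj(s,[.4625,-.0107,z])[0]-[230,130]+.5)*6-.5).round(0))
E
```

```text
[ 0.46402937 -0.01294685  0.08113617]
-0.0255 [355. 278.]
0.0255 [254. 309.]
knobtop [310. 357.]
disc [309. 403.]
```

jog_arm --moves '[0,0,0,-0.3,1,0.06,60,0,0,0,0,1.5,0,60,0,0,0,0,1.5,0,60,0,0,0,0,1.2,0,60,0,0,0,0,0.6,0,60,0,0,0,0,0,0,60,0,0,0,0,0,0,60]'

```text
time: 29.68
position: [0.4622, -0.0093, 0.0225]
tcp_rot: [-1.571, 0.0, -0.993]
force: [0.4, 0.6, 0.0]
gripper_width: 0.0511
```

```bash
python3 d.py .4625 -.0107 .022 -.993; python3 - <<'E'
from h import *
s=cam("scene")
crop(s,"s20",240,150,320,230,7)
E
```

```text
t 29.68 pos [ 0.4622 -0.0093  0.0225] rot [-1.5707  0.     -0.9927] w 0.0511 F [0.36 0.59 0.04] q7 -1.35
turn tool [-0.  0. -0.] shift cm at current [ 0.13  0.05 -0.05] after turn [ 0.13  0.05 -0.05]
```

View pics/s20.png

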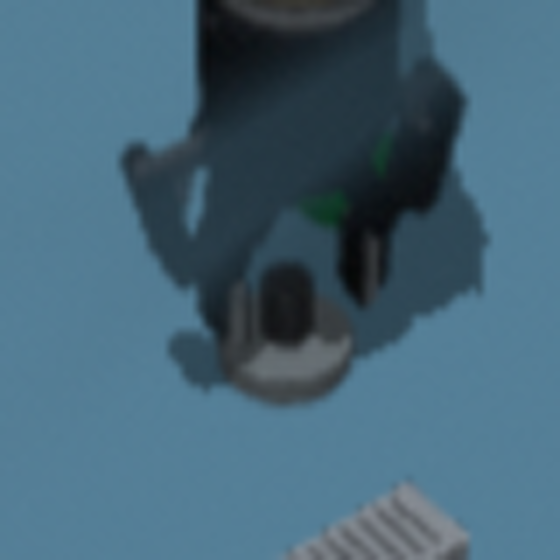

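```bash
python3 - <<'E'
from h import *
s=cam("scene");p=env.state()["position"];yaw=-.993;print(p)
f=lambda P:((proj(s,P)[0]-[240,150]+.5)*7-.5).round(0)
j=np.array([np.cos(yaw),np.sin(yaw),0]);k=np.array([-np.sin(yaw),np.cos(yaw),0])
for a in(-.0255,.0255):
  for b in(-.011,.011): print(a,b,f(p+j*a+k*b+[0,0,.005]))
for z,n in((.046,"knobtop"),(.016,"disc")): print(n,f([.4625,-.0107,z]))
E
```

```text
[ 0.46276859 -0.00940406  0.02310605]
-0.0255 -0.011 [338. 275.]
-0.0255 0.011 [362. 308.]
0.0255 -0.011 [226. 311.]
0.0255 0.011 [248. 345.]
knobtop [291. 277.]
disc [290. 330.]
```

jog_arm --moves '[0,0,0,0.13,0.1,0,60,0,0,0,0,0,0,45,0,0,0,0,0,0,30,0,0,0,0,0,0,0,0,0,0,0,0,0,0,0,0,0,0,0,0,0,0,0,0,0,0,0,0,0,0,0,0,0,0,0]' --grip_force 80

```text
time: 30.45
position: [0.4633, -0.0109, 0.0222]
tcp_rot: [-1.57, -0.001, -0.993]
force: [-0.9, -1.3, 4.8]
gripper_width: 0.0195
```

jog_arm --moves '[0,0,0,0,-0.5,0,0,0,0,0,0,-1.2,0,0,0,0,0,0,-2,0,0,0,0,0,0,-2.5,0,0,0,0,0,0,-2.5,0,0,0,0,0,0,-1.3,0,0,0,0,0,0,0,0,0,0,0,0,0,0,0,0]'

```text
time: 31.12
position: [0.4625, -0.0108, 0.1215]
tcp_rot: [-1.571, -0.001, -0.993]
force: [-0.4, 0.4, -4.4]
gripper_width: 0.0193
```

```bash
python3 d.py .4675 -.3105 .12 -.993; python3 - <<'E'
from h import *
s=cam("scene")
crop(s,"s21",230,110,330,210,6)
E
```

```text
t 31.12 pos [ 0.4625 -0.0108  0.1215] rot [-1.5707e+00 -5.0000e-04 -9.9320e-01] w 0.0193 F [-0.43  0.38 -4.41] q7 -1.23
turn tool [-0.    -0.     0.001] shift cm at current [ 25.38   0.16 -15.94] after turn [ 25.38   0.15 -15.95]
```

View pics/s21.png

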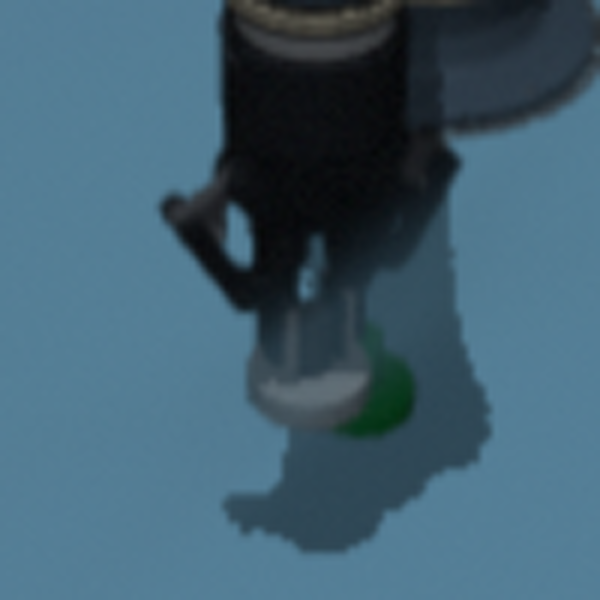

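jog_arm --moves '[0,0,0,1.2,0,-0.75,0,0,0,0,2,0,-1.26,0,0,0,0,2.5,0,-1.57,0,0,0,0,2.5,0,-1.57,0,0,0,0,2.5,0,-1.57,0,0,0,0,2.5,0,-1.57,0,0,0,0,2.5,0,-1.57,0,0,0,0,2.5,0,-1.57,0]'

```text
time: 31.83
position: [0.4649, -0.2264, 0.1194]
tcp_rot: [-1.573, 0.004, -0.993]
force: [0.6, 0.2, -3.9]
gripper_width: 0.0195
```

jog_arm --moves '[0,0,0,2.3,0,-1.45,0,0,0,0,2,0,-1.26,0,0,0,0,1.5,0,-0.94,0,0,0,0,0.9,0,-0.57,0,0,0,0,0.48,0,-0.3,0,0,0,0,0,0,0,0,0,0,0,0,0,0,0]'

```text
time: 32.42
position: [0.4677, -0.3088, 0.1207]
tcp_rot: [-1.571, 0.002, -0.992]
force: [1.0, 0.7, -4.0]
gripper_width: 0.0195
```

```bash
python3 d.py .4672 -.3110 .085 -.993
```

```text
t 32.42 pos [ 0.4677 -0.3088  0.1207] rot [-1.5709  0.0022 -0.9918] w 0.0195 F [ 1.    0.67 -3.95] q7 -0.63
turn tool [ 0.     0.001 -0.002] shift cm at current [ 0.16  3.57 -0.16] after turn [ 0.16  3.57 -0.16]
```

jog_arm --moves '[0,0,0,0.15,0.8,-0.15,0,0,0,0,0,1.2,0,0,0,0,0,0,1,0,0,0,0,0,0,0.7,0,0,0,0,0,0,0.4,0,0,0,0,0,0,0,0,0,0,0,0,0,0,0,0]'

```text
time: 33.0
position: [0.4675, -0.3122, 0.0802]
tcp_rot: [-1.571, 0.0, -0.993]
force: [0.5, -0.7, -4.3]
gripper_width: 0.0193
```

```bash
python3 d.py .4672 -.3110 .0722 -.993; python3 - <<'E'
from h import *
s=cam("scene")
crop(s,"s22",130,100,240,230,4.6)
c=cam("top")
crop(c,"t22",350,170,470,290,5)
E
```

```text
t 33.0 pos [ 0.4675 -0.3122  0.0802] rot [-1.5709e+00  4.0000e-04 -9.9270e-01] w 0.0193 F [ 0.45 -0.66 -4.34] q7 -0.65
turn tool [ 0.  0. -0.] shift cm at current [-0.12  0.8   0.04] after turn [-0.12  0.8   0.04]
```

View pics/s22.png

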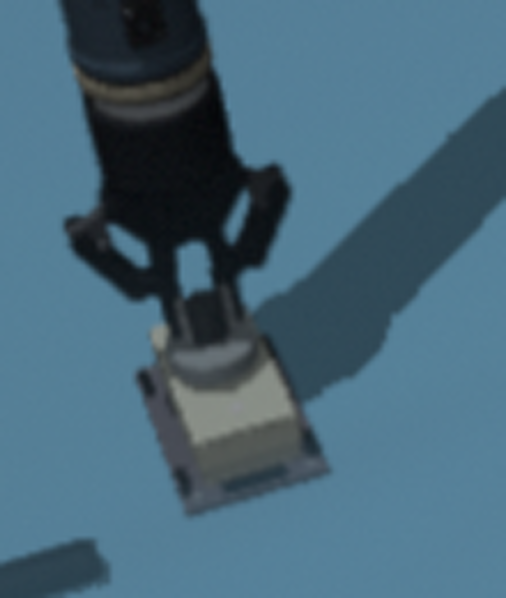

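View pics/t22.png

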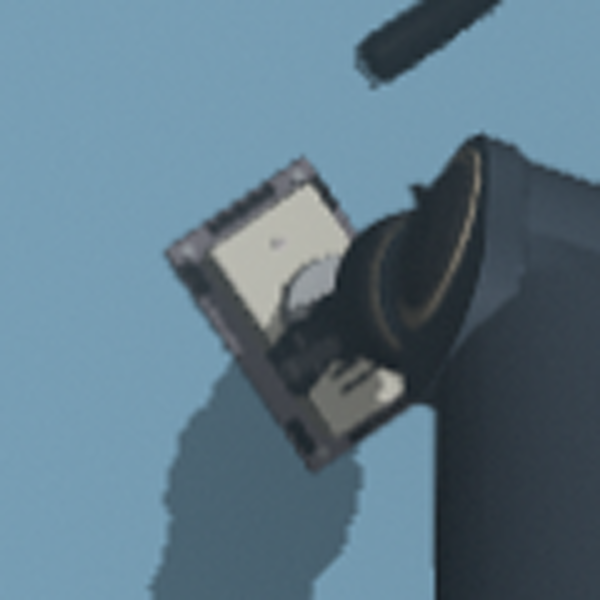

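jog_arm --moves '[0,0,0,-0.1,0.2,0.04,0,0,0,0,0,0.2,0,0,0,0,0,0,0.15,0,0,0,0,0,0,0.1,0,0,0,0,0,0,0.05,0,0,0,0,0,0,0,0,0]'

```text
time: 33.6
position: [0.4672, -0.3114, 0.0734]
tcp_rot: [-1.571, 0.0, -0.993]
force: [-0.5, -0.4, -3.7]
gripper_width: 0.0193
```

jog_arm --moves '[0,0,0,0,0.05,0,0,0,0,0,0,0,0,0]'

```text
time: 33.77
position: [0.4673, -0.3113, 0.073]
tcp_rot: [-1.571, -0.0, -0.993]
force: [1.1, 0.5, -4.0]
gripper_width: 0.0194
```

```bash
python3 d.py .4672 -.3110 .0722 -.993
```

```text
t 33.77 pos [ 0.4673 -0.3113  0.073 ] rot [-1.5708 -0.     -0.9929] w 0.0194 F [ 1.11  0.5  -4.01] q7 -0.65
turn tool [-0.  0.  0.] shift cm at current [-0.03  0.08  0.01] after turn [-0.03  0.08  0.01]
```

jog_arm --moves '[0,0,0,0,0.05,0,0,0,0,0,0,0,0,0]'

```text
time: 33.93
position: [0.4672, -0.3114, 0.0725]
tcp_rot: [-1.571, -0.0, -0.993]
force: [-0.2, 0.2, -3.8]
gripper_width: 0.0195
```

jog_arm --moves '[0,0,0,0,0.04,0,0,0,0,0,0,0,0,0]'

```text
time: 34.1
position: [0.4673, -0.3114, 0.0723]
tcp_rot: [-1.571, -0.0, -0.993]
force: [-0.4, 1.0, -1.9]
gripper_width: 0.0196
```

jog_arm --moves '[0,0,0,0,0.03,0,0,0,0,0,0,0,0,0]'

```text
time: 34.27
position: [0.4673, -0.3114, 0.0723]
tcp_rot: [-1.571, -0.0, -0.993]
force: [-1.5, 1.2, 2.3]
gripper_width: 0.0195
```

Contact at 0.0723, as expected. Release and rise.

jog_arm --moves '[0,0,0,0,0,0,40,0,0,0,0,0,0,55,0,0,0,0,0,0,55,0,0,0,0,0,0,55,0,0,0,0,0,0,55]'

```text
time: 34.68
position: [0.4675, -0.3115, 0.072]
tcp_rot: [-1.57, -0.001, -0.993]
force: [-0.4, -0.8, -0.3]
gripper_width: 0.0467
```

jog_arm --moves '[0,0,0,0,-0.5,0,55,0,0,0,0,-1,0,55,0,0,0,0,-2,0,55,0,0,0,0,-2.5,0,55,0,0,0,0,-2.5,0,55,0,0,0,0,-1.5,0,55,0,0,0,0,0,0,55]'

```text
time: 35.27
position: [0.4697, -0.3126, 0.1766]
tcp_rot: [-1.567, -0.008, -0.993]
force: [0.0, -0.0, 1.3]
gripper_width: 0.0469
```

jog_arm --moves '[0,0,0,-3,0,2,55,0,0,0,-3,0,2,55,0,0,0,-3,0,2,55,0,0,0,-3,0,2,55,0,0,0,-3,0,2,55,0,0,0,-2,0,1.4,55,0,0,0,0,0,0,55]'

```text
time: 35.85
position: [0.4697, -0.1004, 0.172]
tcp_rot: [-1.57, 0.002, -0.984]
force: [0.1, 0.4, 1.4]
gripper_width: 0.0467
```

```bash
python3 - <<'E'
from h import *
st=env.state(); print(st["time"],st["position"],st["gripper_width"])
s=cam("scene");cv2.imwrite("pics/sF.png",s["color"][:,:,::-1])
crop(s,"s24",140,140,230,230,6.5)
c=cam("top");cv2.imwrite("pics/tF.png",c["color"][:,:,::-1])
crop(c,"t24",380,200,445,270,8)
E
```

```text
35.85 [ 0.46974897 -0.10042892  0.17197147] 0.0467223182001604
```

View pics/s24.png

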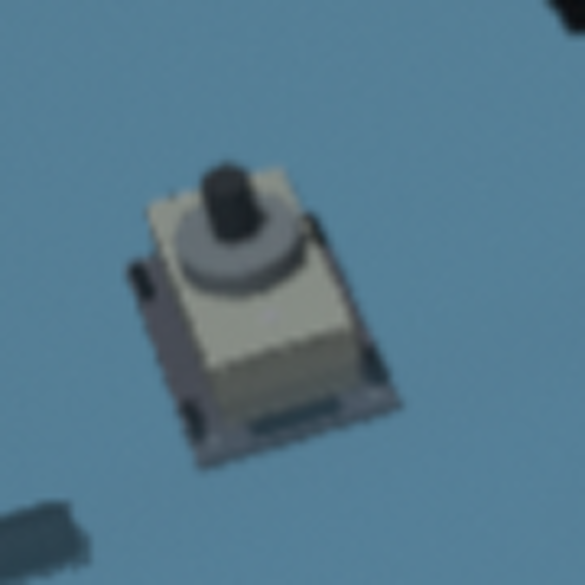

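View pics/t24.png

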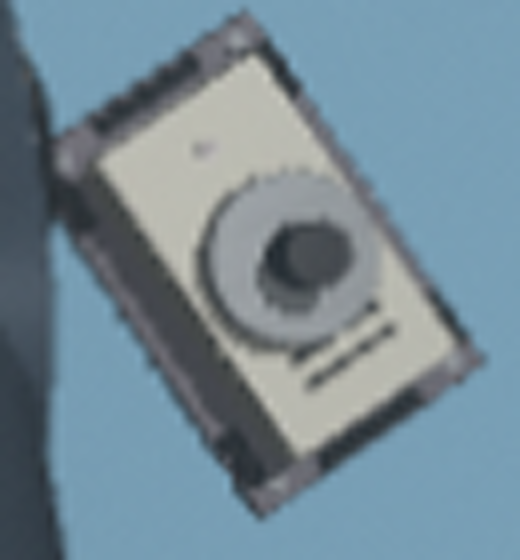

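View pics/tF.png

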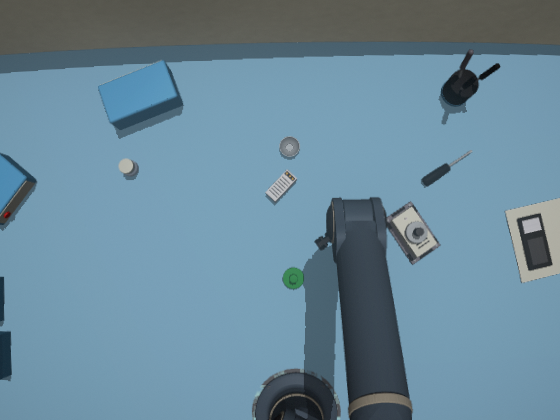

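```bash
python3 - <<'E'
from h import *
c=cam("top")
B=lambda p:un(p,380,200,8)
print(fitrect([(c,B([(100,160),(258,53),(455,350),(297,457)]))],.116,.064,.050))
print(fitrect([(c,B([(25,163),(244,11),(484,358),(262,520)]))],.142,.092,.008))
print(back(c,B([(293,257),(313,256)]),[.066,.096]))
print(env.state()["time"]); env.close_job()
E
```

```text
(array([ 0.4674, -0.308 ,  0.565 ]), np.float64(32.4), [np.float64(0.0623), np.float64(0.1142), np.float64(0.0621), np.float64(0.1137)], np.float64(0.54))
(array([ 0.4665, -0.3103,  0.5793]), np.float64(33.2), [np.float64(0.0897), np.float64(0.1396), np.float64(0.0922), np.float64(0.141)], np.float64(0.67))
[[ 0.46601005 -0.30885876  0.066     ]
 [ 0.46509019 -0.3077003   0.096     ]]
36.0
the job is handed in; nothing more can be done
```

The charger is assembled in the cradle and the job is handed in, at 36.0 s of the 128 s allowed. I placed shell, module, cover and weight in that order, and let go of each before fetching the next.

**Heights:** each part made contact within about half a millimetre of the tool height expected for sitting flat. The contact readings were about 2 to 6.5 N. The largest force I read after any move was about 6.5 N, at the end of a call rather than continuously.

**Last check, top camera:**

| Part | Centre x, y (m) | Yaw |
|---|---|---|
| Cradle | 0.4665, -0.3103 | 33.2° |
| Cover | 0.4674, -0.3080 | 32.4° |
| Weight | 0.466, -0.309 | – |

- The cover is within about 3 mm and 1° of the cradle, and the weight is within 2 mm of the cover's middle.
- The final close-ups show the cover level and the weight's knob upright.
- The dish, jar, screwdriver, green weight and look-alike module appear where they were in the first top picture.

**Disagreements and limits:**
- The two cameras differ by about 2–3 mm, in line with the stated calibration.
- The top camera put the module about 2 mm from the shell's centre. That fit was poor, off by about 1 pixel, and the tool positions at release agreed to within 1 mm.
- The gripper read 19.3 mm on the 22 mm knob, lower than its usual 1.5 mm shortfall. The weight lifted and set down normally.

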